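# Tap the stuck anvil insert out of its fixture

## Robot

A 6-joint arm with a two-finger parallel gripper is mounted at the origin on the work surface. World frame = base frame: x ahead of the robot, y to its left, z up, the work surface at z = 0. Lengths are in m, angles in rad, forces in N, time in s.
With the tool pointing down it reaches from about 0.3 to 0.875 m from the base axis. Payload 6.4 kg.
Tool frame: the origin (TCP) lies on the centre line of the jaws, within the pads' length; the fingertips stand 14 mm ahead of it and the grasp point (between the pads) lies 5 mm behind it; z points along the fingers, y is the direction in which the jaws open and shut (so a half turn about z gives the same grasp; the last joint's range is limited). The gripper opens to 85 mm and grips with 20 to 120 N. Pads are 22 mm wide; open, the fingers measure 114 mm over their backs; the gripper's body (76 mm by 85 mm) begins 54 mm behind the grasp point. The pads swing forward as they close: fully open they stand 13 mm farther back than shut.
Start: joints at [-1.378, 0.181, 1.607, -0, 1.354, -0.206], TCP at [0.223, -0.53, 0.245] pointing down, gripper open.
Joint ranges: [-2.99, 2.99], [-0.89, 2.07], [0.3, 2.58], [-1.14, 4.28], [0, 2.63], [-3.12, 3.12]. Speed limits (rad/s): [2.57, 2.57, 3.01, 3.14, 3.14, 3.14].

## Interface

Orientations are given as a unit quaternion [w, x, y, z].
In Python, from bench import * gives the robot as it stands.
- The arm moves only by the tool servo_tool, never from a script. Its argument "plan" is a list that holds one entry, the list of rows, each a list of 5 numbers: the shift along the world's x, y, z in m, then the turn about the world's z in rad, then the gripper command: -1 is shut, 1 is fully open, values between are in proportion. In form: [[[tx, ty, tz, roll, claw], ...]]. A call has 1 to 8 rows; each row shifts and turns the commanded pose from where the row before left it; what a row does not reach is not made up. A row lasts 1/10 s, in which the tool goes at most 50 mm and 8.59 degrees, less where a joint would pass 70% of its speed; a pose out of reach is approached as far as the arm can. A call with a gripper value outside its range is refused whole. The fingers move at their own pace and stop on an object; the grip force is fixed at half the most. Time passes only in rows, so rows that do not move let the fingers close. It gives the time, the measured TCP pose, the force and the opening at its end, in the units of the state.
- get_obs(): the state, without advancing time (a new reading comes with each control period).
- camera(name): name is "scene" or "top" or "wrist"; returns a dict with "img" (420x560x3 uint8, blue, green, red), "camera_matrix" (3x3 intrinsics, pixels), "rvec" (rotation vector, rad) and "tvec" (3), from world to camera coordinates, as OpenCV has them. Camera axes: x right, y down, z forward; pixel columns grow to the right and rows downward; lengths in m; the calibration is good to about 2 mm. A picture is of the moment at which its call begins. There is no depth.
- hand_in(): hands the job in, once; it reports no verdict.
Trained networks look in a picture, given as the dict that the camera call returned (one of the last four; its "shot" number tells which), for a name from the list of things; names that differ only in an ending like _2 or _b are one class to them, and where a whole thing is asked for, a point or a joint stands for the part that bears it (a point fixed in the world has none). Each returns a list of dicts, best first, with "conf" (0 to 1); they miss things now and then, are a little off and sometimes report something else, mostly with a low value. They report only what shows in the picture. A call takes as long as a camera call. They do not tell look-alikes from the thing itself.
- trace(picture, thing): "mask" (420x560 bool, what is visible of it) and "rect" ([left, top, right, bottom] as shares, 0 to 1, of the picture: columns of its width, rows of its height, round what is visible of it).
- pinpoint(picture, thing): "centre" ([row, column] as shares, 0 to 1, of the picture: columns of its width, rows of its height: a listed point, or the origin of a listed thing).
The state is a dict: "time_s": time; "q": joint angles; "dq": joint speeds; "joint_efforts": joint torques, N m; "eef_pos": TCP position; "eef_rot": TCP orientation; "wrist_force": force on the tool from outside, world axes, zero at the start; "torque": the same for the moment, N m; "opening": opening from 0.0 (shut) to 1.0 (fully open).
Only numpy, scipy, OpenCV 4.12 (cv2) and the standard library are available. Lean on these libraries where they do the work, as an engineer would, in place of code of your own. Each camera call takes 0.05 s, during which the arm holds its last target.

## Task

The steel anvil insert of the welding fixture is stuck between the two sprung side gibs. Take the mallet and walk the insert out towards the robot with light taps on the rear of its two upright lugs, left and right in turn so that it stays square; do not hit the anvil rail or the fixture, and keep the gripper off the insert while it is stuck. When it is clear of the gibs, lay the mallet back down on the bench, then lift the insert out and set it gently, upright, in the middle of the rubber mat; leave the other tools alone.

Things in the scene. Friction and masses are not known exactly. Their poses are not given: they have to be found in the camera images.
- fixture: Fixed anvil fixture: dark steel base plate 210 (x) by 290 (y) by 12 mm thick. Origin: centre of its underside, on the bench; z up. Its -x axis points roughly to the robot: the way the insert comes out. The pocket has a gib at either end and a low back rail behind (x = 47 to 61, y = +/-77 mm, top 20 mm above the bench).
- gib_l (a point): Front end of the left gib's inner face (x = 16, y = +85, z = 18.5 mm in the fixture's frame). A brass strip, x = 16 to 44 mm, is pressed by springs on the end of the insert's foot. Above it a fixed lip reaches in to y = 80.5 mm (x = 14 to 56 mm, top 28.5 mm above the bench): the insert cannot be lifted while under it. The foot is stuck as long as part of it is at x > 16 mm.
- gib_r (a point): The same point of the right gib (x = 16, y = -85, z = 18.5 mm in the fixture's frame). The foot starts about 18 to 29 mm deep between the gibs, up to 2 degrees askew. Pushed at one lug while square, that end slides at about 6 to 12 N and the insert pivots about its other end; the further that lug leads the tighter it binds: stop by feel, then tap the lug that lags.
- insert: Loose steel anvil insert, 0.8 to 0.95 kg. Foot 100 (x) by 170 (y) by 12 mm, lying on the base plate. Origin: centre of the foot's underside; when square its axes are the fixture's: x to the rear, y left, z up. Two lugs and the anvil rail are part of it. Keep taps below 22 N, and the insert within 4 degrees of square while it is stuck.
- lug_left: Upright block 18 (x) by 26 (y) by 36 mm tall on the foot's rear edge. Origin: centre of its lower face, at x = 41, y = +46, z = 12 mm in the insert's frame. Tap its rear (+x) face, 9 mm behind the origin, flush with the foot's rear edge, 24 to 60 mm above the bench; a mallet head with its axis 45 mm above the bench passes clear over the back rail and between the lips.
- lug_right: The same lug at the insert's -y end: origin at x = 41, y = -46, z = 12 mm in the insert's frame.
- rail: Anvil rail, the working face: bar 24 (x) by 70 (y) by 20 mm tall, finely knurled on top, on the middle of the foot. Origin: centre of its lower face, at x = 8, y = 0, z = 12 mm in the insert's frame. The mallet must not touch it. Grip the free insert here, from above, fingers across its 24 mm.
- rear_left (a point): The foot's rear corner at the +y end (x = 50, y = +85, z = 6 mm in the insert's frame). That end is clear of its gib when this point is at x < 13 mm in the fixture's frame.
- rear_right (a point): The foot's rear corner at the -y end (x = 50, y = -85, z = 6 mm in the insert's frame). That end is clear of its gib when this point is at x < 13 mm in the fixture's frame.
- mallet: Loose soft-faced mallet, 0.24 kg, lying flat. Head: black block 34 mm square with a round nylon face (32 mm across) at either end, 80 mm from face to face along its y axis; both faces alike. Wooden handle along -x, ending 214 mm from the head's axis. Origin: under the head's centre, on the bench; the axes of head and handle are 17 mm above it.
- mallet_neck (a point): Where to grip the mallet, near its centre of mass: the flat-sided neck (22 mm wide along the mallet's y, 24 mm high, from x = -17 to -87 mm); this point is at x = -45, y = 0, z = 17 mm in the mallet's frame. Held here, the head gives about 1 to 4 mm under a tap.
- mat: Fixed black rubber mat, 220 mm square, 4 mm thick. Origin: centre of its underside.
- welder: Bystander: hand-held ultrasonic welder, 0.8 kg, 237 mm long, 48 mm high, lying along its x axis. Origin under its middle.
- spanner: Bystander: steel spanner lying along its x axis.
- tub: Bystander: open blue plastic tub, 100 by 140 by 45 mm. Origin: centre of its underside.
Not all that is in view belongs to the job. Leave any green or turquoise look-alike of the insert alone.

How it is judged:
By the outcome, as a careful person would: the job done as asked, in the order asked, and still so for the second after the job is handed in, with the robot touching nothing.
It also fails if it takes over 72 s, if anything falls off the work surface, if the arm or the gripper's body presses on something with over 40 N, if the wrist force passes 120 N, or if a joint passes its speed limit or range.

## Working session

There is one attempt and no reset: what is moved stays moved. The work goes in short steps, Python scripts to look and compute and a tool call to move; the robot and the scene stay as the last step left them, time stands still between calls to the robot, and variables do not carry over. Pictures are saved under pics/ and viewed, and the job is handed in when it is done.

Besides the shell and the picture viewer there is one more tool, called in YAML: its name, and indented under it one key for each argument. servo_tool: Moves the arm, as the interface text tells. Its arguments: {"type":"object","properties":{"plan":{"type":"array"}},"required":["plan"]}

```bash
ls; mkdir -p pics; cat > h.py <<'E'
from bench import *
import numpy as np, cv2
def shot(n,f=None):
    p=camera(n)
    if f: cv2.imwrite('pics/'+f,p['img'])
    return p
def P(p):
    R=cv2.Rodrigues(np.array(p['rvec'],float))[0]; t=np.array(p['tvec'],float).reshape(3)
    return R,t,np.array(p['camera_matrix'],float)
def ray(p,uv):
    R,t,K=P(p); d=R.T@np.linalg.solve(K,[uv[0],uv[1],1.]); return -R.T@t,d
def atz(p,uv,z):
    c,d=ray(p,uv); return c+d*(z-c[2])/d[2]
def proj(p,X):
    R,t,K=P(p); x=K@(R@np.array(X,float)+t); return x[:2]/x[2]
def tri(l):
    A=0;b=0;
    for p,uv in l:
        c,d=ray(p,uv); d=d/np.linalg.norm(d); M=np.eye(3)-np.outer(d,d); A=A+M; b=b+M@c
    X=np.linalg.solve(A,b); 
    return X,[np.linalg.norm(proj(p,X)-uv) for p,uv in l]
def pin(p,th,n=1):
    return [(np.array([r['centre'][1]*560,r['centre'][0]*420]),round(r['conf'],2)) for r in pinpoint(p,th)[:n]]
E
python3 - <<'E'
from h import *
o=get_obs(); print({k:np.round(v,3) for k,v in o.items()})
a=shot('scene','s0.png'); b=shot('top','t0.png'); c=shot('wrist','w0.png')
for th in ['fixture','gib_l','gib_r','insert','lug_left','lug_right','rail','rear_left','rear_right','mallet','mallet_neck','mat','welder','spanner','tub']:
    pa=pin(a,th,3); pb=pin(b,th,3)
    print(th,[(u.round(1).tolist(),c) for u,c in pa],[(u.round(1).tolist(),c) for u,c in pb])
    if pa and pb:
        X,e=tri([(a,pa[0][0]),(b,pb[0][0])]); print('   ',X.round(4),np.round(e,1))
print(a['camera_matrix'],-P(a)[0].T@P(a)[1],-P(b)[0].T@P(b)[1])
E
```

```text
pics
{'time_s': np.float64(0.0), 'q': array([-1.378,  0.182,  1.608,  0.   ,  1.354, -0.206]), 'dq': array([ 0.001, -0.001, -0.   ,  0.001, -0.001, -0.002]), 'joint_efforts': array([ 1.0000e-03, -4.4487e+01, -3.5133e+01, -0.0000e+00,  9.0000e-03,
       -0.0000e+00]), 'eef_pos': array([ 0.223, -0.529,  0.244]), 'eef_rot': array([-0.001,  0.98 ,  0.198,  0.   ]), 'wrist_force': array([1.178, 0.162, 0.378]), 'torque': array([ 0.001, -0.022,  0.008]), 'opening': np.float64(0.999)}
fixture [([362.8, 196.8], 0.22)] [([336.1, 107.0], 0.27)]
    [0.706  0.0406 0.3509] [57.5 62.8]
gib_l [([239.6, 240.5], 0.98), ([298.4, 218.5], 0.85)] [([269.9, 197.9], 0.83), ([331.8, 188.2], 0.74)]
    [ 0.5398  0.0042 -0.0394] [27.3 27.8]
gib_r [([239.6, 240.5], 0.98), ([298.4, 218.5], 0.85)] [([269.9, 197.9], 0.83), ([331.8, 188.2], 0.74)]
    [ 0.5398  0.0042 -0.0394] [27.3 27.8]
insert [([264.7, 217.7], 0.97), ([150.0, 178.4], 0.86), ([360.1, 119.7], 0.59)] [([300.1, 199.2], 0.93), ([139.3, 316.9], 0.9), ([408.7, 300.3], 0.67)]
    [0.5321 0.0015 0.0332] [0.6 0.6]
lug_left [([138.2, 162.4], 0.55), ([286
[... 1072 characters left out ...]
 [([190.6, 220.0], 0.98)]
    [0.483  0.2789 0.0278] [0.3 0.3]
mat [([147.8, 253.5], 0.56)] [([420.6, 197.1], 0.86)]
    [ 0.5363 -0.3127  0.0075] [0.4 0.4]
welder [([349.4, 292.4], 0.83)] [([245.2, 110.9], 0.85)]
    [ 0.7822  0.1464 -0.0098] [1.2 1.1]
spanner [([251.5, 316.2], 0.75)] [([339.0, 110.0], 0.59)]
    [ 0.7762 -0.1054  0.001 ] [1.6 1.4]
tub [([172.1, 323.5], 0.74)] [([406.4, 121.7], 0.72), ([328.0, 179.8], 0.72), ([318.8, 186.0], 0.57)]
    [ 7.401e-01 -2.867e-01  5.000e-04] [0. 0.]
[[484.73128708   0.         273.12566467]
 [  0.         484.73128708 204.18577487]
 [  0.           0.           1.        ]] [ 1.24553431 -0.18774294  1.09273017] [0.40559174 0.03125844 0.99154405]
```

```bash
python3 - <<'E'
import cv2
for f,r in(('s0',(60,340,100,420)),('t0',(80,360,120,480))):
    i=cv2.imread(f'pics/{f}.png'); 
    c=i[r[0]:r[1],r[2]:r[3]]
    cv2.imwrite(f'pics/{f}_c.png',cv2.resize(c,(800,int(800*c.shape[0]/c.shape[1]))[:2],interpolation=cv2.INTER_CUBIC)[:600])
E
```

```text
(no output)
```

View pics/s0.png

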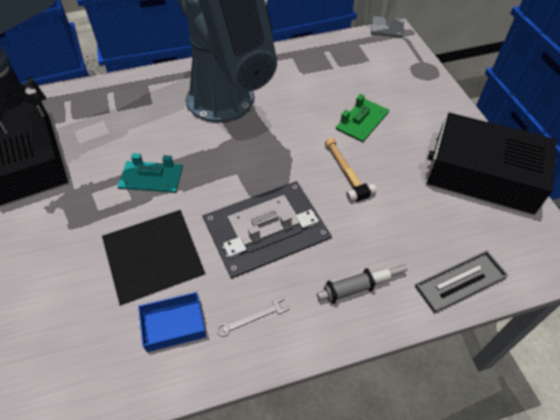

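View pics/t0.png

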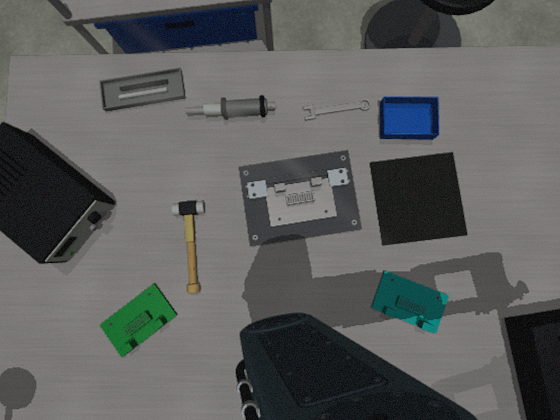

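View pics/t0_c.png

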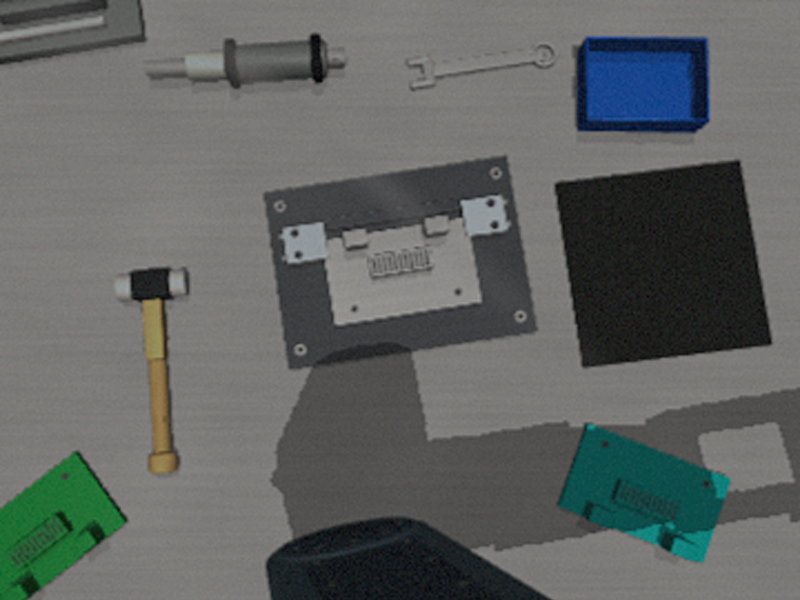

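View pics/s0_c.png

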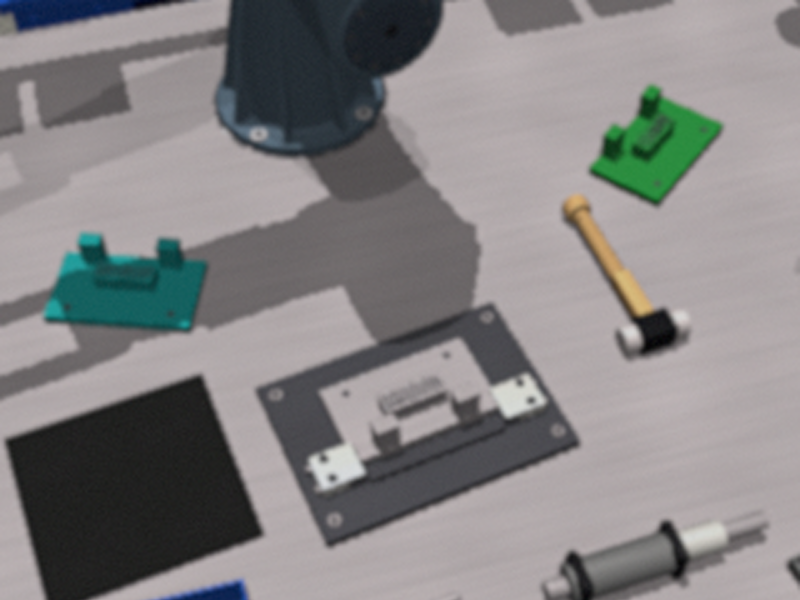

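Scene: grey insert in the fixture at about (265,218) px scene and (300,199) top, its lugs on the far side from the robot. The mallet lies at (187,208) top with its handle toward the robot, and the mat is at (420,197). The green and turquoise plates are decoys. Next I'll check the wrist camera geometry and the outlines.

```bash
python3 - <<'E'
from h import *
c=shot('wrist'); o=get_obs()
R,t,K=P(c); C=-R.T@t; print('cam',C,'z dir',R.T[:,2],'x dir',R.T[:,0],K[0,0],o['eef_pos'])
b=shot('top'); a=shot('scene')
for p,n in((b,'top'),(a,'scene')):
  for th in ['fixture','mallet','mat','insert']:
    for r in trace(p,th)[:2]:
        m=r['mask'].astype(np.uint8); print(n,th,round(r['conf'],2),m.sum(),np.array(r['rect'])*[560,420,560,420])
        h=cv2.convexHull(np.argwhere(m)[:,::-1].astype(np.int32)); 
        q=cv2.minAreaRect(h); print('  ',np.round(q[0],1),np.round(q[1],1),round(q[2],1)); e=cv2.approxPolyDP(h,6,True)[:,0]; 
        print('   ',[ (e_.tolist(),atz(p,e_,0.012 if th in('fixture',) else .024 if th=='insert' else .004).round(4)[:2].tolist()) for e_ in e])
E
```

```text
cam [ 0.28864361 -0.50308495  0.3743991 ] z dir [-0.255685   -0.10779326 -0.96073191] x dir [ 3.88333653e-01 -9.21518840e-01  4.41593072e-05] 315.21442637773504 [ 0.22331029 -0.52989906  0.24531332]
top fixture 0.89 6114 [242.424 151.41  360.584 244.188]
   [298.6 197. ] [ 80.3 112.1] 81.2
    [([359, 227], [0.461, -0.1499]), ([250, 244], [0.4208, 0.1289]), ([239, 167], [0.6215, 0.1574]), ([346, 151], [0.66, -0.1226])]
top mallet 0.96 1226 [168.784 199.5   209.72  293.58 ]
   [187.5 246. ] [92. 33.] 90.0
    [([198, 200], [0.5369, 0.2658]), ([199, 290], [0.3057, 0.26]), ([187, 292], [0.3009, 0.2907]), ([171, 206], [0.522, 0.3365])]
top mallet 0.33 302 [283.92  190.806 313.376 203.994]
   [299.3 197.8] [11.2 28.3] 80.5
    [([313, 194], [0.5488, -0.0348]), ([296, 204], [0.5232, 0.0098]), ([285, 198], [0.5393, 0.0382])]
top mat 0.87 7152 [371.224 149.982 463.176 247.086]
   [417.5 197.6] [87.6 85.9] 81.2
    [([466, 233], [0.443, -0.4233]), ([382, 244], [0.4173, -0.2086]), ([369, 163], [0.6289, -0.183]), ([451, 152], [0.6551, -0.3979])]
top insert 0.97 2608 [265.608 176.106 336.224 224
[... 786 characters left out ...]
328, 139], [0.2846, 0.279])]
scene mat 0.7 6157 [102.2   210.714 207.984 303.996]
   [151.3 256.8] [71.9 91.1] 71.1
    [([204, 273], [0.6318, -0.1862]), ([120, 304], [0.6557, -0.3988]), ([103, 236], [0.4448, -0.4207]), ([179, 211], [0.4224, -0.2121])]
scene insert 0.93 1422 [333.312  95.508 385.616 143.22 ]
   [360.6 118.2] [34.9 48.6] 40.6
    [([388, 110], [0.2381, 0.4993]), ([362, 142], [0.344, 0.3645]), ([336, 129], [0.2694, 0.3093]), ([360, 94], [0.1412, 0.4436])]
scene insert 0.87 2128 [229.6   195.594 301.112 249.186]
   [263.2 220.4] [35.1 65.6] 67.8
    [([299, 223], [0.5694, 0.0873]), ([244, 245], [0.5932, -0.0705]), ([228, 217], [0.4955, -0.0891]), ([284, 196], [0.4715, 0.0764])]
```

servo_tool:
  plan:
    - [[0.017,0.04,0.005,0.09,1],[0.017,0.04,0.005,0.09,1],[0.017,0.04,0.005,0.09,1],[0.017,0.04,0.005,0.09,1],[0.017,0.04,0.005,0.09,1],[0.017,0.04,0.005,0.09,1],[0.017,0.04,0.005,0.09,1],[0.017,0.04,0.005,0.09,1]]

```text
time_s: 3.0
eef_pos: [0.3596, -0.2083, 0.2858]
eef_rot: [0.0, 0.847, 0.532, 0.0]
wrist_force: [1.3, -0.2, 0.6]
opening: 1.001
```

servo_tool:
  plan:
    - [[0.017,0.04,0.005,0.09,1],[0.017,0.04,0.005,0.09,1],[0.017,0.04,0.005,0.09,1],[0.017,0.04,0.005,0.09,1],[0.017,0.04,0.005,0.09,1],[0.017,0.04,0.005,0.09,1],[0,0,0,0,1],[0,0,0,0,1]]

```text
time_s: 3.8
eef_pos: [0.4613, 0.031, 0.3153]
eef_rot: [0.0, 0.674, 0.738, -0.0]
wrist_force: [0.7, -0.2, -1.1]
opening: 1.001
```

```bash
python3 - <<'E'
from h import *
c=shot('wrist','w1.png'); o=get_obs(); print(o['time_s'],o['eef_pos'],o['eef_rot'])
for th in ['fixture','gib_l','gib_r','insert','lug_left','lug_right','rail','rear_left','rear_right']:
    print(th,[(u.round(1).tolist(),k) for u,k in pin(c,th,3)])
E
```

```text
3.85 [0.46108831 0.03014299 0.31511813] [-3.84989461e-05  6.75161377e-01  7.37669992e-01 -3.11532770e-04]
fixture []
gib_l [([343.8, 132.6], 0.95), ([341.5, 250.4], 0.67)]
gib_r [([343.8, 132.6], 0.95), ([341.5, 250.4], 0.67)]
insert [([320.1, 197.6], 0.75)]
lug_left [([350.3, 160.8], 0.92)]
lug_right [([353.1, 226.0], 0.8)]
rail [([329.5, 198.6], 0.7)]
rear_left [([356.1, 131.0], 0.7)]
rear_right [([356.5, 252.0], 0.85)]
```

View pics/w1.png

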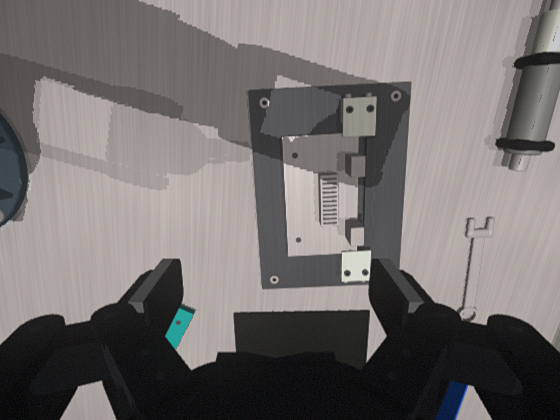

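Wrist view: fixture plate corners at about (249,91), (410,82), (397,287) and (262,289). The insert foot's front edge runs from (282,137) to (288,257), with the lugs at (357,165) and (357,237). Next I'll fit the poses and zoom in.

```bash
python3 - <<'E'
from h import *
from scipy.optimize import least_squares
c=shot('wrist','w2.png'); b=shot('top'); a=shot('scene')
i=c['img'][70:300,230:430]; cv2.imwrite('pics/w2z.png',cv2.resize(i,None,fx=2.6,fy=2.6,interpolation=cv2.INTER_CUBIC))
V=dict(w=(c,[((410,82),1,1),((249,91),-1,1),((397,287),1,-1),((262,289),-1,-1)]),
 t=(b,[((359,228.5),-1,-1),((250,244.5),-1,1),((239,167),1,1),((347,151),1,-1)]),
 s=(a,[((330,237),1,1),((231,274),1,-1),((204,216),-1,-1),((297,183),-1,1)]))
def fx(p,l):
    def f(v):
        x,y,th=v; R=np.array([[np.cos(th),-np.sin(th)],[np.sin(th),np.cos(th)]]); r=[]
        for uv,sx,sy in l:
            q=R@[sx*.105,sy*.145]+[x,y]; r+=list(proj(p,[q[0],q[1],.012])-uv)
        return np.array(r)
    s=least_squares(f,[.541,.003,.137]); return s.x,np.abs(s.fun).max()
for k,(p,l) in V.items():
    # refine corners
    g=cv2.cvtColor(p['img'],cv2.COLOR_BGR2GRAY); pts=np.array([q[0] for q in l],np.float32).reshape(-1,1,2)
    pr=cv2.cornerSubPix(g,pts.copy(),(4,4),(-1,-1),(3,50,.01))
    print(k,pr[:,0].round(1).tolist()); 
    print(fx(p,l)); print(fx(p,[(tuple(pr[j,0]),l[j][1],l[j][2]) for j in range(4)]))
E
```

```text
w [[411.20001220703125, 79.4000015258789], [247.1999969482422, 88.69999694824219], [396.6000061035156, 284.79998779296875], [262.29998779296875, 287.70001220703125]]
(array([ 0.54057584, -0.00283499,  0.1317524 ]), np.float64(2.226088537830151))
(array([5.39946406e-01, 1.45974213e-04, 1.33595159e-01]), np.float64(1.9410679212946889))
t [[361.3999938964844, 228.8000030517578], [249.60000610351562, 245.89999389648438], [239.0, 167.0], [347.20001220703125, 149.60000610351562]]
(array([0.53972822, 0.00288858, 0.13321567]), np.float64(1.9995868507206183))
(array([0.53942216, 0.00145745, 0.14160356]), np.float64(0.9071272754170536))
s [[331.79998779296875, 237.60000610351562], [231.0, 274.0], [201.5, 215.1999969482422], [296.5, 180.60000610351562]]
(array([0.54349247, 0.00356171, 0.12574374]), np.float64(2.956279225515061))
(array([0.54190101, 0.00329956, 0.13093474]), np.float64(2.6040088346297807))
```

View pics/w2z.png

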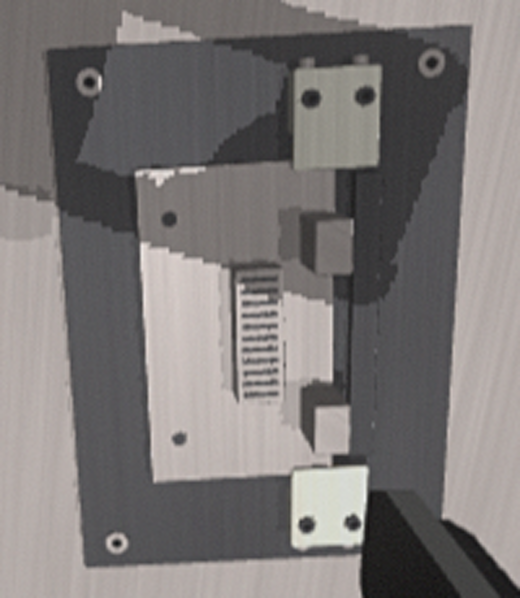

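```bash
cat >> h.py <<'E'
from scipy.optimize import least_squares
def rot(th): return np.array([[np.cos(th),-np.sin(th)],[np.sin(th),np.cos(th)]])
def fit2d(p,l,x0):
    def f(v):
        R=rot(v[2]); r=[]
        for uv,X in l:
            q=R@np.array(X[:2])+v[:2]; r+=list(proj(p,[q[0],q[1],X[2]])-uv)
        return np.array(r)
    s=least_squares(f,x0,loss='soft_l1'); return s.x,f(s.x).reshape(-1,2)
def rel(F,I):
    d=rot(-F[2])@(np.array(I[:2])-F[:2]); return d*1000,np.degrees(I[2]-F[2])
def foot(F,I):
    d,a=rel(F,I); R=rot(np.radians(a)); return [ (R@np.array(c)+d).round(1).tolist() for c in((50,85),(50,-85))],round(a,2)
E
python3 - <<'E'
from h import *
c=shot('wrist')
z=lambda u,v:(230+u/2.6,70+v/2.6)
Fl=[(z(49,50),(-.105,.145,.012)),(z(470,27),(.105,.145,.012)),(z(86,566),(-.105,-.145,.012)),
 (z(295,166),(.014,.0805,.0285)),(z(381,168),(.056,.0805,.0285)),(z(292,465),(.014,-.0805,.0285)),(z(367,466),(.056,-.0805,.0285))]
F,r=fit2d(c,Fl,[.54,0,.135]); print(F,r.round(1).tolist())
Il=[(z(136,170),(-.05,.085,.012+.012)),(z(153,481),(-.05,-.085,.024)),(z(353,218),(.05,.059,.060)),(z(353,272),(.05,.033,.060)),(z(350,403),(.05,-.033,.060)),(z(350,453),(.05,-.059,.060)),
 (z(283,268),(.020,.035,.044)),(z(281,402),(.020,-.035,.044)),(z(238,402),(-.004,-.035,.044))]
I,r=fit2d(c,Il,[.53,0,.135]); print(I,r.round(1).tolist()); print(rel(F,I),foot(F,I))
# mallet
b=shot('top');a=shot('scene')
for th in('mallet','mallet_neck'):
    pa=pin(a,th,1);pb=pin(b,th,1); print(th,pa,pb)
    if pa and pb: print(tri([(a,pa[0][0]),(b,pb[0][0])]))
i=b['img'][180:310,150:230]; cv2.imwrite('pics/tm.png',cv2.resize(i,None,fx=4.5,fy=4.5,interpolation=cv2.INTER_CUBIC))
E
```

```text
[0.54186506 0.00137616 0.13855693] [[-0.3, -0.8], [1.6, -0.9], [-0.5, 0.7], [-0.2, 1.7], [-0.6, -0.7], [0.0, 1.8], [0.6, 0.1]]
[ 5.27859738e-01 -4.01817834e-04  1.49925479e-01] [[-0.5, -0.1], [-0.4, -0.0], [0.3, -0.1], [-0.1, 0.3], [0.2, 0.4], [-0.1, -0.1], [-0.0, -0.5], [1.1, -0.4], [-0.3, 0.6]]
(array([-14.11666425,   0.17339046]), np.float64(0.6513699323192131)) ([[34.9, 85.7], [36.8, -84.3]], np.float64(0.65))
mallet [(array([359.408, 197.19 ]), 0.84)] [(array([188.272, 207.102]), 0.67)]
(array([ 0.51859683,  0.2896695 , -0.00250743]), [np.float64(1.0911429698632717), np.float64(1.1927180288055153)])
mallet_neck [(array([353.472, 183.918]), 0.67)] [(array([189.504, 223.188]), 0.56)]
(array([0.47600154, 0.28532728, 0.00766734]), [np.float64(0.2976254030370362), np.float64(0.3333212782485353)])
```

View pics/tm.png

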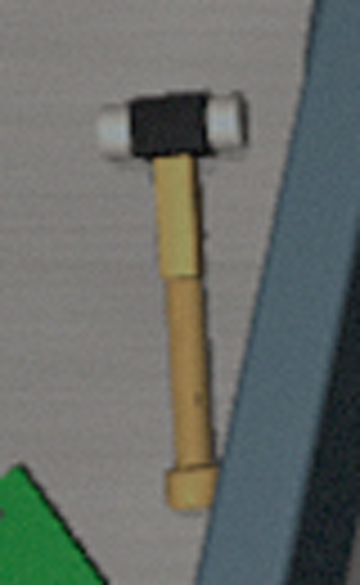

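Left rear corner is about 19 mm deep and right about 21 mm, skew about 0.65°. I'll go over the mallet now.

servo_tool:
  plan:
    - [[0.001,0.023,-0.01,0.139,1],[0.001,0.023,-0.01,0.139,1],[0.001,0.023,-0.01,0.139,1],[0.001,0.023,-0.01,0.139,1],[0.001,0.023,-0.01,0.139,1],[0.001,0.023,-0.01,0.139,1],[0.001,0.023,-0.01,0.139,1],[0.001,0.023,-0.01,0.139,1]]

```text
time_s: 5.6
eef_pos: [0.4693, 0.2151, 0.2349]
eef_rot: [0.0, 0.181, 0.983, 0.0]
wrist_force: [0.1, 0.2, 0.8]
opening: 0.998
```

servo_tool:
  plan:
    - [[0.001,0.023,-0.01,0.139,1],[0.001,0.023,-0.01,0.139,1],[0.001,0.023,-0.01,0.139,1],[0,0,0,0,1],[0,0,0,0,1]]

```text
time_s: 6.1
eef_pos: [0.472, 0.2832, 0.2049]
eef_rot: [-0.0, -0.023, 1.0, -0.0]
wrist_force: [0.4, -0.3, -0.2]
opening: 0.999
```

```bash
python3 - <<'E'
from h import *
c=shot('wrist','w3.png'); o=get_obs(); print(o['time_s'],o['eef_pos'],o['eef_rot'],o['q'].round(2))
q=o['eef_rot']; print('yaw',2*np.arctan2(q[2],q[1]))
for th in('mallet','mallet_neck'):
    for u,k in pin(c,th,2): print(th,u,k,atz(c,u,0 if th=='mallet' else .017))
E
```

```text
6.15 [0.47230004 0.28284062 0.20536936] [-5.76956941e-05 -2.23170964e-02  9.99750918e-01 -2.12716906e-04] [ 0.32  0.17  1.71 -0.    1.27 -1.29]
yaw 3.186230553427521
mallet [275.8   221.802] 0.95 [0.51527668 0.28482914 0.        ]
mallet_neck [275.576 188.58 ] 0.84 [0.4735457  0.28268797 0.017     ]
```

View pics/w3.png

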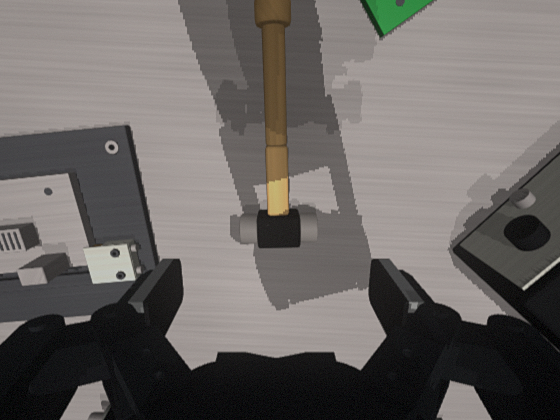

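Handle end at (272,12) px, head block centre at (279,228), neck between (277,148) and (278,213).

```bash
python3 - <<'E'
from h import *
c=shot('wrist')
h=atz(c,(279.5,212),.029); e=atz(c,(272.5,12),.03); n=atz(c,(277.3,147),.029); f1=atz(c,(240,228),.017); f2=atz(c,(317,226),.017)
print('head-front of neck',h,'n',n,'end',e, 'yaw',np.arctan2(*(h-e)[1::-1]),np.arctan2(*(h-n)[1::-1])); print(f1,f2,np.arctan2((f1-f2)[0],(f2-f1)[1]))
g=cv2.inRange(cv2.cvtColor(c['img'],cv2.COLOR_BGR2HSV),(8,90,40),(28,255,255)); g[:, :200]=0; g[:,350:]=0
ys,xs=np.nonzero(g); L=[]
for y in range(25,210,3):
    k=xs[ys==y]
    if len(k)>5: L.append(atz(c,((k.min()+k.max())/2,y),.024)[:2])
L=np.array(L); p=np.polyfit(L[:,0],L[:,1],1); print('slope yaw',p, 'y at .4735',np.polyval(p,.4735), 'mid z=.024',len(L))
E
```

```text
head-front of neck [0.49613849 0.28701218 0.029     ] n [0.43125538 0.28180424 0.029     ] end [0.31767463 0.27248788 0.03      ] yaw 0.08120615867121511 0.08009476846120672
[0.51953853 0.24596161 0.017     ] [0.51362584 0.32807952 0.017     ] 0.07187847180406352
slope yaw [0.07458575 0.24906672] y at .4735 0.28438306826866455 mid z=.024 62
```

servo_tool:
  plan:
    - [[0,0.001,-0.03,0.03,1],[0,0,-0.035,0,1],[0,0,-0.035,0,1],[0,0,-0.035,0,1],[0,0,-0.025,0,1],[0,0,-0.015,0,1],[0,0,-0.012,0,1],[0,0,0,0,1]]

```text
time_s: 7.1
eef_pos: [0.4719, 0.2837, 0.0175]
eef_rot: [-0.001, -0.038, 0.999, -0.0]
wrist_force: [-1.1, 0.2, -0.6]
opening: 0.999
```

```bash
python3 - <<'E'
from h import *
c=shot('wrist','w4.png'); o=get_obs(); print(o['time_s'],o['eef_pos'],o['wrist_force'])
E
```

```text
7.15 [0.47259748 0.28400348 0.01851534] [-0.1393815  -0.39084346  0.68772428]
```

View pics/w4.png

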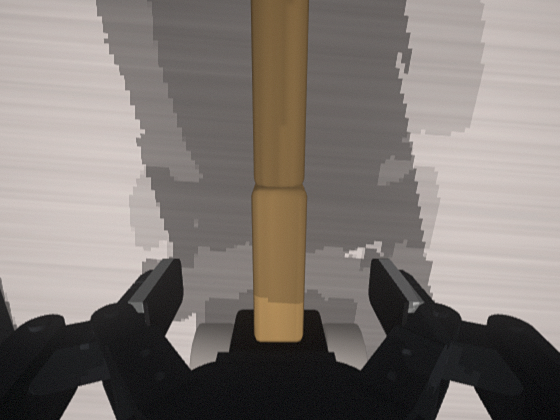

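The neck at (279,270) is centred between the fingers at (182) and (370). Closing.

servo_tool:
  plan:
    - [[0,0,0,0,-1],[0,0,0,0,-1],[0,0,0,0,-1],[0,0,0,0,-1],[0,0,0,0,-1],[0,0,0,0,-1],[0,0,0,0,-1]]

```text
time_s: 7.85
eef_pos: [0.4728, 0.2843, 0.019]
eef_rot: [0.0, -0.038, 0.999, 0.0]
wrist_force: [-1.0, 0.8, 6.0]
opening: 0.243
```

servo_tool:
  plan:
    - [[0,0,0.02,0,-1],[0,0,0.03,0,-1],[0.005,-0.01,0.03,-0.137,-1],[0.015,-0.018,0.03,-0.137,-1],[0.015,-0.018,0.02,-0.137,-1],[0.015,-0.018,0,-0.137,-1],[0.015,-0.018,0,-0.137,-1],[0.015,-0.018,0,-0.137,-1]]

```text
time_s: 8.65
eef_pos: [0.5522, 0.1833, 0.1478]
eef_rot: [-0.0, 0.367, 0.93, -0.0]
wrist_force: [0.5, -0.1, -2.8]
opening: 0.246
```

servo_tool:
  plan:
    - [[0.015,-0.018,0,-0.137,-1],[0.015,-0.018,0,-0.137,-1],[0.015,-0.018,0,-0.137,-1],[0.015,-0.018,0,-0.137,-1],[0.018,-0.009,0,-0.14,-1],[0,0,0,0,-1],[0,0,0,0,-1]]

```text
time_s: 9.35
eef_pos: [0.6296, 0.103, 0.1472]
eef_rot: [-0.001, 0.657, 0.754, -0.001]
wrist_force: [-0.4, 0.4, -2.3]
opening: 0.241
```

```bash
python3 - <<'E'
from h import *
c=shot('wrist','w5.png'); o=get_obs(); print(o['time_s'],o['eef_pos'],o['wrist_force'],o['torque']);q=o['eef_rot']; print('yaw',2*np.arctan2(q[2],q[1]),o['opening'])
a=shot('scene','s5.png');b=shot('top','t5.png')
E
```

```text
9.4 [0.62924124 0.10342268 0.14732242] [-0.03297796 -0.18237568 -1.58189781] [0.00714591 0.01933727 0.01211877]
yaw 1.7098227258393335 0.24193696478229748
```

View pics/w5.png

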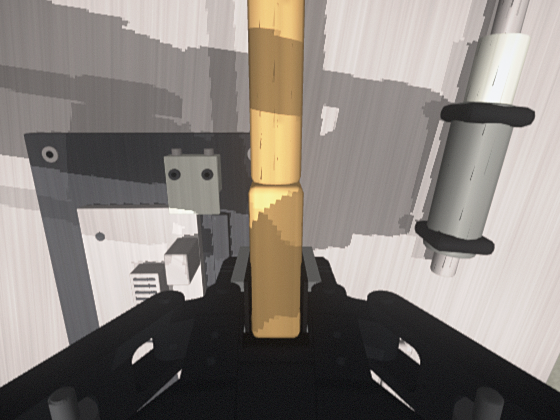

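View pics/s5.png

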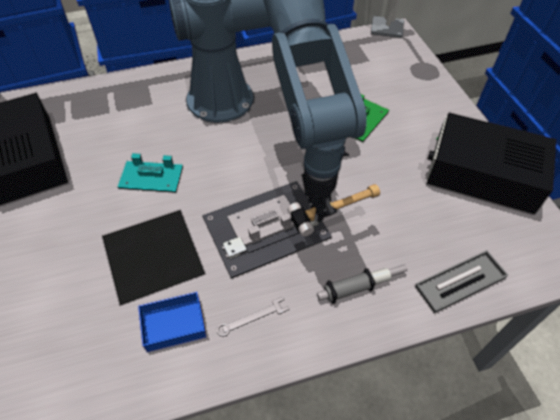

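View pics/t5.png

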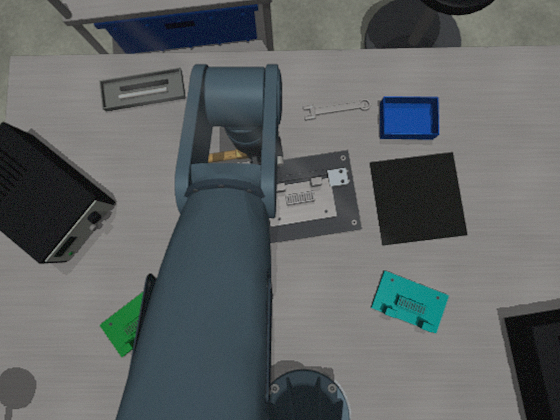

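Scene view: the head is at (300,218) px, behind and above the left lug, with the handle pointing away from the fixture at (375,190). Descending to tap height.

servo_tool:
  plan:
    - [[0,0,-0.025,0,-1],[0,0,-0.03,0,-1],[0,0,-0.025,0,-1],[0,0,-0.015,0,-1],[0,0,-0.006,0,-1],[0,0,0,0,-1],[0,0,0,0,-1]]

```text
time_s: 10.2
eef_pos: [0.6312, 0.1033, 0.0486]
eef_rot: [0.001, 0.657, 0.754, 0.001]
wrist_force: [0.2, 0.2, -2.7]
opening: 0.245
```

```bash
cat >> h.py <<'E'
F0=np.array([.5412,.0014,.137])
def st(zoom=None):
    o=get_obs(); q=o['eef_rot']; d,_=rel(F0,[*o['eef_pos'][:2],0]); print('t',round(o['time_s'],2),'fixt',d.round(1),'z',round(o['eef_pos'][2]*1000,1),'yaw',round(2*np.arctan2(q[2],q[1]),3),'F',(rot(-F0[2])@o['wrist_force'][:2]).round(1),o['wrist_force'][2].round(1))
    if zoom:
        a=shot('scene'); i=a['img'][170:290,195:345]; cv2.imwrite('pics/'+zoom,cv2.resize(i,None,fx=5,fy=5,interpolation=cv2.INTER_CUBIC)); return a
E
python3 -c "
from h import *
st('s6.png'); shot('wrist','w6.png')"
```

```text
t 10.2 fixt [103.1  88.6] z 48.6 yaw 1.708 F [0.2 0.2] -2.7
```

View pics/s6.png

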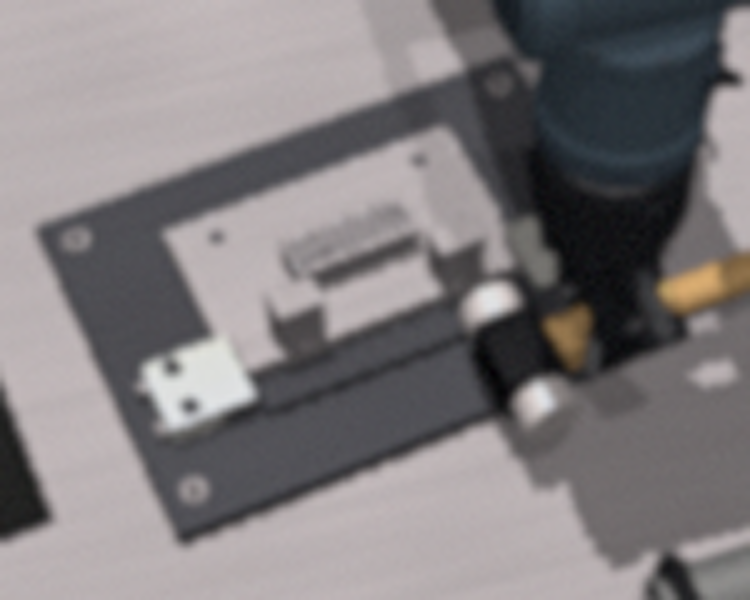

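View pics/w6.png

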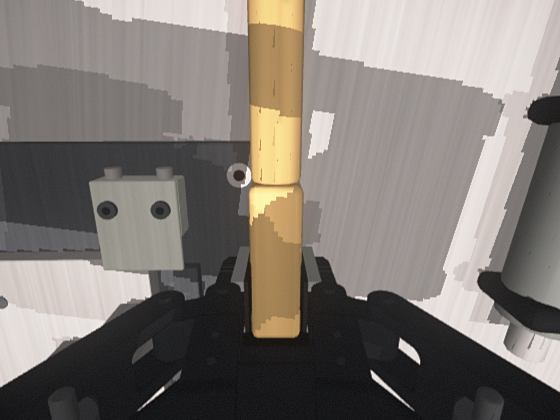

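servo_tool:
  plan:
    - [[-0.0099,-0.0014,0,0,-1],[-0.0079,-0.0011,0,0,-1],[-0.003,-0.0004,0,0,-1],[0,0,0,0,-1]]

```text
time_s: 10.7
eef_pos: [0.6087, 0.1002, 0.0474]
eef_rot: [-0.0, 0.657, 0.754, -0.0]
wrist_force: [0.3, -0.3, -3.7]
opening: 0.241
```

```bash
python3 -c "
from h import *
a=st('s7.png')
X=lambda x,y,z:[*(rot(F0[2])@[x/1e3,y/1e3]+F0[:2]),z/1e3]
print(((proj(a,X(42,46,45))-[195,170])*5).round(), ((proj(a,X(35,46,60))-[195,170])*5).round())
"
```

```text
t 10.7 fixt [80.4 88.6] z 47.4 yaw 1.708 F [ 0.3 -0.3] -3.7
[463. 269.] [458. 243.]
```

View pics/s7.png

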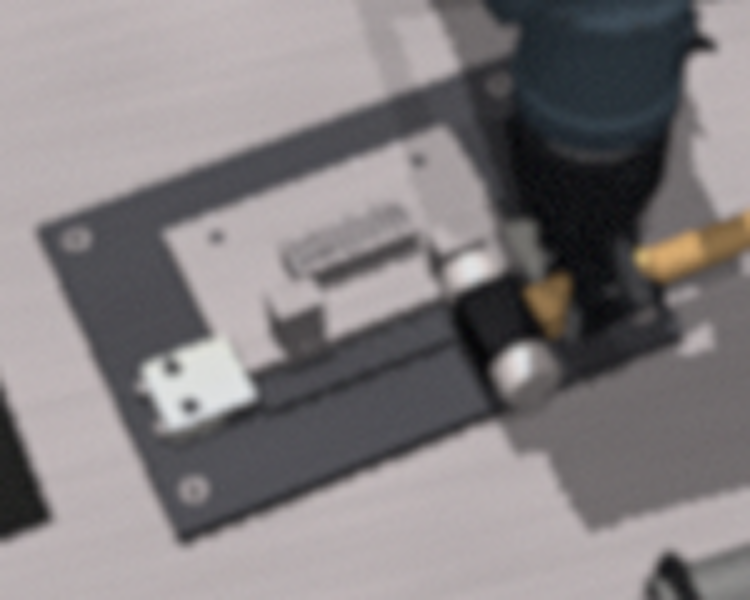

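Front nylon face at (470,268) in the crop, about 5 mm behind the left lug. Now stepping in by feel.

servo_tool:
  plan:
    - [[-0.002,-0.0003,0,0,-1],[-0.002,-0.0003,0,0,-1]]

```text
time_s: 10.95
eef_pos: [0.6056, 0.0996, 0.0474]
eef_rot: [0.0, 0.657, 0.754, 0.0]
wrist_force: [0.1, -0.8, -3.2]
opening: 0.248
```

servo_tool:
  plan:
    - [[-0.001,-0.0001,0,0,-1],[-0.001,-0.0001,0,0,-1]]

```text
time_s: 11.15
eef_pos: [0.6037, 0.0995, 0.0473]
eef_rot: [0.0, 0.657, 0.754, 0.0]
wrist_force: [3.0, 0.5, -3.3]
opening: 0.248
```

servo_tool:
  plan:
    - [[-0.001,-0.0001,0,0,-1],[-0.001,-0.0001,0,0,-1]]

```text
time_s: 11.35
eef_pos: [0.6034, 0.0995, 0.0478]
eef_rot: [0.002, 0.657, 0.754, 0.002]
wrist_force: [9.0, 2.5, -7.5]
opening: 0.247
```

servo_tool:
  plan:
    - [[-0.001,-0.0001,0,0,-1],[-0.001,-0.0001,0,0,-1]]

```text
time_s: 11.55
eef_pos: [0.6027, 0.0994, 0.0483]
eef_rot: [0.003, 0.657, 0.754, 0.003]
wrist_force: [10.8, 2.5, -6.5]
opening: 0.249
```

servo_tool:
  plan:
    - [[-0.001,-0.0001,0,0,-1],[-0.001,-0.0001,0,0,-1]]

```text
time_s: 11.75
eef_pos: [0.6014, 0.0993, 0.0488]
eef_rot: [0.003, 0.657, 0.754, 0.003]
wrist_force: [11.3, 2.7, -5.9]
opening: 0.243
```

```bash
python3 -c "
from h import *
a=st('s8.png')
c=shot('wrist','w8.png')
for th in ['rear_left','rear_right','lug_left','lug_right','gib_l','insert']: print(th,[(u.round(1).tolist(),k) for u,k in pin(a,th,2)])
"
```

```text
t 11.75 fixt [73.  88.8] z 48.8 yaw 1.708 F [11.6  1.1] -5.9
rear_left [([300.3, 223.0], 0.89), ([337.4, 126.1], 0.84)]
rear_right [([181.3, 166.1], 0.95), ([246.8, 246.2], 0.81)]
lug_left [([137.7, 162.3], 0.68), ([345.7, 118.1], 0.56)]
lug_right [([168.8, 167.3], 0.53), ([253.5, 237.2], 0.48)]
gib_l [([297.7, 216.7], 0.97), ([237.5, 240.0], 0.74)]
insert [([263.7, 222.1], 0.98), ([363.0, 122.3], 0.82)]
```

View pics/s8.png

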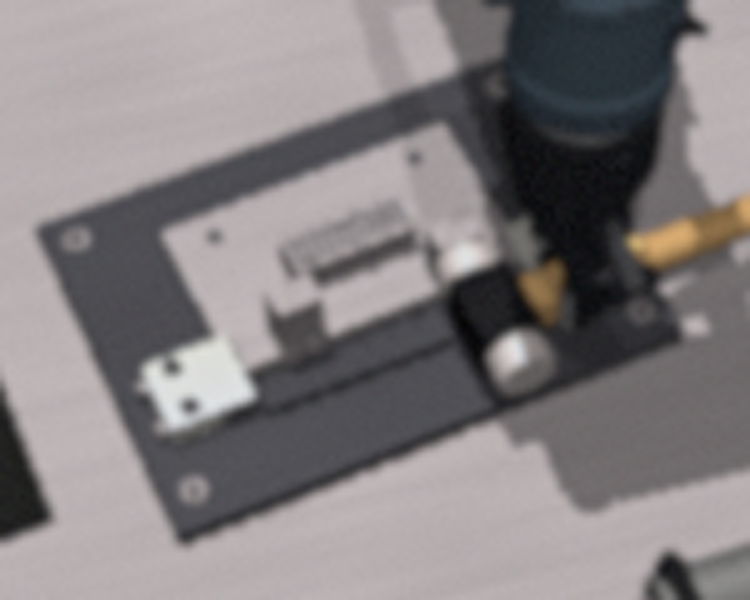

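```bash
cat >> h.py <<'E'
S=3.0 # px/mm, rectified at z=24mm, fixture frame x in[-100,30], y in[-95,95]
def rect(p,img):
    R,t,K=P(p); c,s=np.cos(F0[2]),np.sin(F0[2])
    # rect px (u,v): y=95-u/S, x=30-v/S  (mm)
    A=np.array([[0,-1/S,30],[-1/S,0,95],[0,0,1.]])/1000; A[2]=[0,0,1]
    W=np.array([[c,-s,F0[0]],[s,c,F0[1]],[0,0,.024],[0,0,1]])@A
    H=K@np.hstack([R,t[:,None]])@W
    return cv2.warpPerspective(img,H,(int(190*S),int(130*S)),flags=cv2.INTER_CUBIC|cv2.WARP_INVERSE_MAP)
I0=(-14.1,.2,.65)
def track(a,dbg=None,guess=None):
    g0=cv2.cvtColor(rect(a,cv2.imread('pics/s0.png')),cv2.COLOR_BGR2GRAY); g1=cv2.cvtColor(rect(a,a['img']),cv2.COLOR_BGR2GRAY)
    m=np.zeros(g0.shape,np.uint8)
    f=lambda x,y:(int((95-y)*S),int((30-x)*S))
    cv2.rectangle(m,f(-2,-70),f(-72,78),255,-1)
    W=np.eye(2,3,dtype=np.float32)
    if guess is not None: W[1,2]=guess*S
    try: cc,W=cv2.findTransformECC(g0,g1,W,cv2.MOTION_EUCLIDEAN,(3,300,1e-6),m,5)
    except cv2.error as e: print('ecc fail'); return None
    def tr(x,y):
        u=W@np.array([(95-y)*S,(30-x)*S,1.]); return np.array([30-u[1]/S,95-u[0]/S])
    R0=rot(np.radians(I0[2])); out=[]
    for c in((50,85),(50,-85)):
        q=R0@np.array(c)+I0[:2]; out.append(tr(*q).round(1).tolist())
    th=I0[2]+np.degrees(np.arctan2(W[1,0],W[0,0]))*1  # u=-y,v=-x : proper rotation
    d=np.array(out[0])-np.array(out[1]); print('corners L,R',out,'yaw',round(float(np.degrees(np.arctan2(-d[0],d[1]))),2),'cc',round(cc,3))
    if dbg: cv2.imwrite('pics/'+dbg,np.vstack([g0,g1])[:, :][::1, ::1])
    return out
E
python3 -c "
from h import *
a=camera('scene'); track(a,'r8.png')"
```

```text
corners L,R [[32.8, 85.3], [35.5, -84.7]] yaw 0.91 cc 0.956
```

View pics/r8.png

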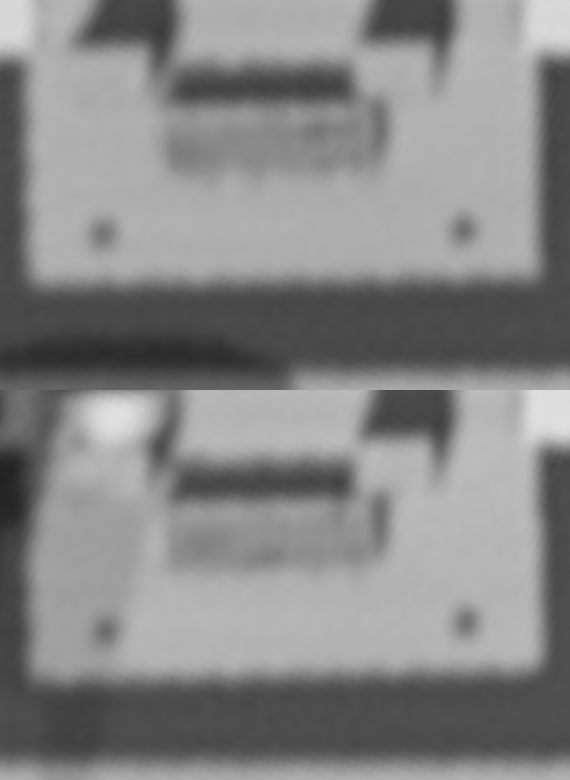

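Tracker works: left has moved about 2 mm and yaw is 0.9°. Continuing the left lug a little.

servo_tool:
  plan:
    - [[-0.001,-0.0001,0,0,-1],[-0.001,-0.0001,0,0,-1],[-0.001,-0.0002,0,0,-1]]

```text
time_s: 12.5
eef_pos: [0.5989, 0.0991, 0.0492]
eef_rot: [0.003, 0.657, 0.754, 0.004]
wrist_force: [11.7, 4.2, -5.1]
opening: 0.245
```

```bash
python3 -c "
from h import *
a=st('s9.png'); track(a)"
```

```text
t 12.5 fixt [70.5 88.9] z 49.2 yaw 1.708 F [12.1  2.6] -5.1
corners L,R [[30.0, 85.6], [34.9, -84.4]] yaw 1.65 cc 0.947
```

servo_tool:
  plan:
    - [[0.0159,0.0022,0,0,-1],[0.0042,-0.0304,-0.001,0,-1],[0.0055,-0.0396,0,0,-1],[0.0029,-0.0211,0,0,-1],[-0.004,-0.0005,0,0,-1],[0,0,0,0,-1]]

```text
time_s: 13.15
eef_pos: [0.6182, 0.0087, 0.046]
eef_rot: [-0.001, 0.658, 0.753, -0.0]
wrist_force: [-0.4, 0.4, -2.7]
opening: 0.245
```

```bash
python3 -c "
from h import *
a=st('s10.png'); track(a)"
```

```text
t 13.15 fixt [77.3 -3.2] z 46.0 yaw 1.706 F [-0.3  0.4] -2.7
corners L,R [[81.8, 49.9], [-42.5, -66.1]] yaw -46.98 cc 0.307
```

View pics/s10.png

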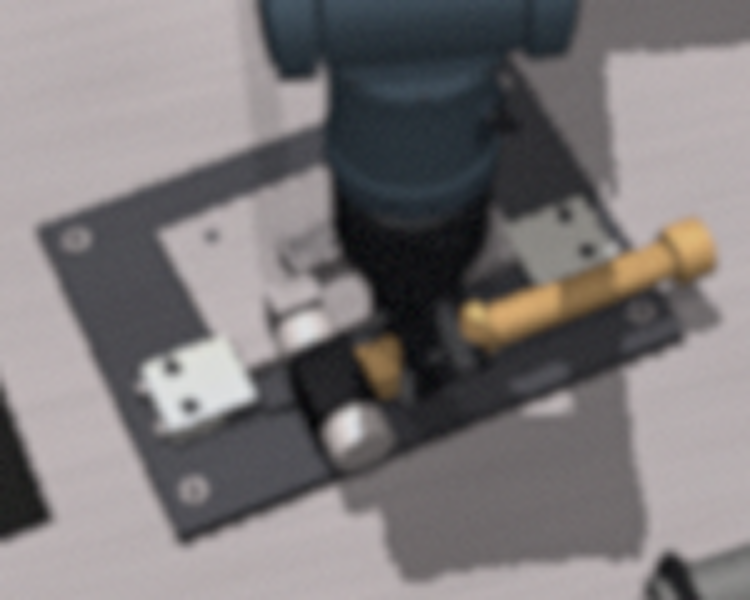

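Head at (335,370) in the crop, lined up with the right lug, about 3 mm behind it.

servo_tool:
  plan:
    - [[-0.001,-0.0001,0,0,-1],[-0.001,-0.0001,0,0,-1],[-0.001,-0.0002,0,0,-1],[-0.001,-0.0001,0,0,-1]]

```text
time_s: 13.6
eef_pos: [0.6152, 0.0092, 0.0464]
eef_rot: [0.0, 0.657, 0.754, 0.0]
wrist_force: [2.9, 2.1, -2.5]
opening: 0.241
```

servo_tool:
  plan:
    - [[-0.001,-0.0001,0,0,-1],[-0.001,-0.0002,0,0,-1]]

```text
time_s: 13.8
eef_pos: [0.6149, 0.009, 0.0469]
eef_rot: [0.001, 0.657, 0.754, 0.002]
wrist_force: [8.4, 4.8, -5.7]
opening: 0.249
```

servo_tool:
  plan:
    - [[-0.001,-0.0001,0,0,-1],[-0.001,-0.0002,0,0,-1]]

```text
time_s: 14.0
eef_pos: [0.6136, 0.0087, 0.0472]
eef_rot: [0.002, 0.657, 0.754, 0.002]
wrist_force: [8.3, 4.1, -5.9]
opening: 0.241
```

servo_tool:
  plan:
    - [[-0.001,-0.0001,0,0,-1],[-0.001,-0.0002,0,0,-1]]

```text
time_s: 14.2
eef_pos: [0.6115, 0.0082, 0.0471]
eef_rot: [0.002, 0.657, 0.754, 0.002]
wrist_force: [8.5, 2.9, -6.4]
opening: 0.246
```

servo_tool:
  plan:
    - [[-0.001,-0.0001,0,0,-1],[-0.001,-0.0002,0,0,-1],[-0.001,-0.0001,0,0,-1]]

```text
time_s: 14.5
eef_pos: [0.609, 0.0078, 0.0473]
eef_rot: [0.003, 0.657, 0.754, 0.003]
wrist_force: [9.5, 3.5, -6.0]
opening: 0.244
```

```bash
python3 -c "
from h import *
a=st('s11.png'); shot('wrist','w11.png')"
```

```text
t 14.5 fixt [68. -3.] z 47.3 yaw 1.708 F [9.9 2.2] -6.0
```

View pics/w11.png

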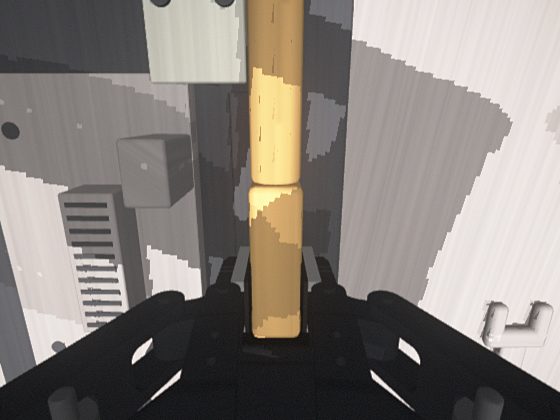

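servo_tool:
  plan:
    - [[0.0159,0.0022,0,0,-1],[-0.0042,0.0304,0,0,-1],[-0.0055,0.0396,0,0,-1],[-0.0029,0.0211,0,0,-1],[0,0,0,0,-1]]

```text
time_s: 15.1
eef_pos: [0.6081, 0.1034, 0.046]
eef_rot: [-0.001, 0.656, 0.755, -0.0]
wrist_force: [0.2, 0.1, -2.2]
opening: 0.246
```

```bash
python3 -c "
from h import *
a=st('s12.png'); track(a,'r12.png',guess=7)"
```

```text
t 15.1 fixt [80.2 91.9] z 46.0 yaw 1.711 F [0.2 0.1] -2.2
corners L,R [[29.1, 85.0], [27.2, -85.0]] yaw -0.64 cc 0.946
```

servo_tool:
  plan:
    - [[-0.0035,-0.0035,0,0,-1],[-0.003,-0.0004,0,0,-1],[-0.002,-0.0003,0,0,-1],[-0.002,-0.0003,0,0,-1],[-0.001,-0.0001,0,0,-1],[-0.001,-0.0001,0,0,-1]]

```text
time_s: 15.75
eef_pos: [0.5973, 0.0955, 0.0465]
eef_rot: [0.001, 0.657, 0.754, 0.0]
wrist_force: [3.3, -0.7, -4.6]
opening: 0.244
```

servo_tool:
  plan:
    - [[-0.001,-0.0001,0,0,-1],[-0.001,-0.0002,0,0,-1],[-0.001,-0.0001,0,0,-1]]

```text
time_s: 16.05
eef_pos: [0.5964, 0.0956, 0.0471]
eef_rot: [0.002, 0.657, 0.754, 0.002]
wrist_force: [8.9, 0.4, -8.4]
opening: 0.244
```

servo_tool:
  plan:
    - [[-0.001,-0.0001,0,0,-1],[-0.001,-0.0002,0,0,-1],[-0.001,-0.0001,0,0,-1]]

```text
time_s: 16.35
eef_pos: [0.5942, 0.0954, 0.0474]
eef_rot: [0.003, 0.657, 0.754, 0.003]
wrist_force: [12.5, 2.7, -9.2]
opening: 0.244
```

```bash
python3 -c "
from h import *
a=st('s13.png'); track(a,guess=9)"
```

```text
t 16.35 fixt [65.4 85.8] z 47.4 yaw 1.708 F [12.7  1. ] -9.2
corners L,R [[24.6, 85.7], [27.5, -84.3]] yaw 0.98 cc 0.939
```

servo_tool:
  plan:
    - [[-0.001,-0.0001,0,0,-1],[-0.001,-0.0002,0,0,-1],[-0.001,-0.0001,0,0,-1]]

```text
time_s: 16.7
eef_pos: [0.5924, 0.0952, 0.0478]
eef_rot: [0.004, 0.657, 0.754, 0.004]
wrist_force: [15.8, 3.3, -9.9]
opening: 0.246
```

servo_tool:
  plan:
    - [[0.0159,0.0022,-0.001,0,-1],[0.0042,-0.0304,0,0,-1],[0.0055,-0.0396,0,0,-1],[0.0025,-0.0182,0,0,-1],[-0.006,-0.0008,0,0,-1],[0,0,0,0,-1]]

```text
time_s: 17.3
eef_pos: [0.6086, 0.0079, 0.0448]
eef_rot: [-0.001, 0.658, 0.753, -0.0]
wrist_force: [-0.6, 0.3, -2.2]
opening: 0.246
```

```bash
python3 -c "
from h import *
a=st('s14.png')"
```

```text
t 17.3 fixt [67.7 -2.8] z 44.8 yaw 1.707 F [-0.6  0.3] -2.2
```

servo_tool:
  plan:
    - [[-0.001,-0.0001,0,0,-1],[-0.001,-0.0002,0,0,-1],[-0.001,-0.0001,0,0,-1],[-0.001,-0.0001,0,0,-1]]

```text
time_s: 17.75
eef_pos: [0.6072, 0.0083, 0.0458]
eef_rot: [0.001, 0.657, 0.754, 0.001]
wrist_force: [6.7, 4.1, -4.7]
opening: 0.244
```

servo_tool:
  plan:
    - [[-0.001,-0.0001,0,0,-1],[-0.001,-0.0002,0,0,-1],[-0.001,-0.0001,0,0,-1]]

```text
time_s: 18.05
eef_pos: [0.6063, 0.008, 0.0464]
eef_rot: [0.003, 0.657, 0.754, 0.003]
wrist_force: [11.9, 5.3, -8.0]
opening: 0.247
```

servo_tool:
  plan:
    - [[-0.001,-0.0001,0,0,-1],[-0.001,-0.0002,0,0,-1],[-0.001,-0.0001,0,0,-1]]

```text
time_s: 18.35
eef_pos: [0.6032, 0.0075, 0.0463]
eef_rot: [0.003, 0.657, 0.754, 0.003]
wrist_force: [10.4, 5.0, -8.5]
opening: 0.242
```

```bash
python3 -c "
from h import *
a=st('s15.png'); shot('wrist','w15.png')"
```

```text
t 18.35 fixt [62.3 -2.5] z 46.3 yaw 1.708 F [11.   3.6] -8.5
```

View pics/s15.png

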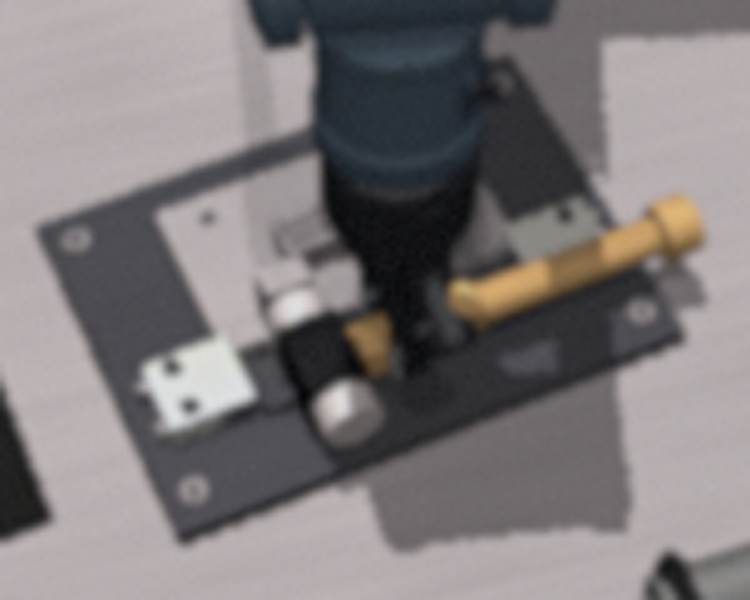

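servo_tool:
  plan:
    - [[-0.001,-0.0001,0,0,-1],[-0.001,-0.0002,0,0,-1],[-0.001,-0.0001,0,0,-1],[-0.001,-0.0001,0,0,-1]]

```text
time_s: 18.85
eef_pos: [0.6002, 0.0069, 0.0465]
eef_rot: [0.004, 0.657, 0.754, 0.004]
wrist_force: [14.7, 5.3, -8.7]
opening: 0.247
```

servo_tool:
  plan:
    - [[0.0159,0.0022,-0.001,0,-1],[-0.0042,0.0304,0,0,-1],[-0.0055,0.0396,0,0,-1],[-0.0026,0.0185,0,0,-1],[-0.003,-0.0004,0,0,-1],[0,0,0,0,-1]]

```text
time_s: 19.45
eef_pos: [0.5959, 0.0966, 0.0441]
eef_rot: [-0.0, 0.656, 0.754, -0.0]
wrist_force: [0.3, -0.5, -2.8]
opening: 0.245
```

```bash
python3 -c "
from h import *
a=st('s16.png'); track(a,'r16.png',guess=15)"
```

```text
t 19.45 fixt [67.2 86.9] z 44.1 yaw 1.709 F [ 0.2 -0.5] -2.8
corners L,R [[19.6, 85.7], [18.3, -84.3]] yaw -0.44 cc 0.938
```

View pics/r16.png

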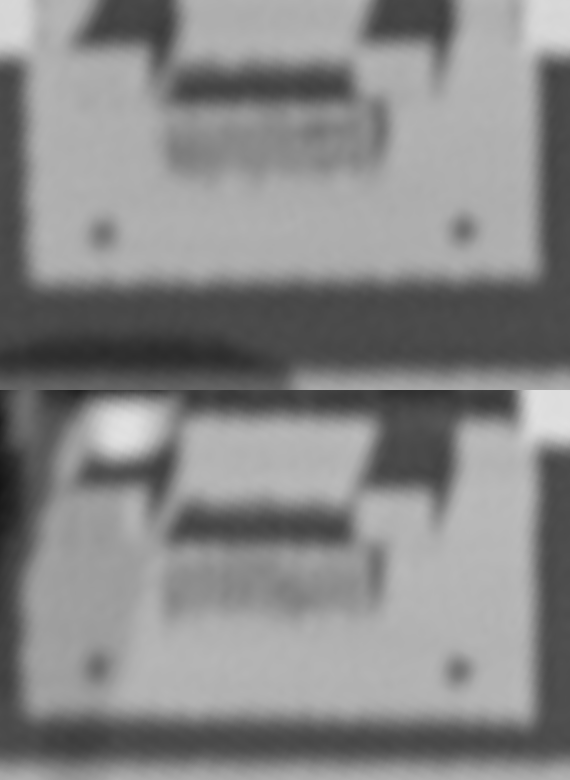

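servo_tool:
  plan:
    - [[-0.003,-0.0004,0,0,-1],[-0.003,-0.0004,0,0,-1],[-0.001,-0.0001,0,0,-1],[-0.001,-0.0001,0,0,-1],[-0.001,-0.0001,0,0,-1],[-0.001,-0.0001,0,0,-1]]

```text
time_s: 20.1
eef_pos: [0.5889, 0.0948, 0.045]
eef_rot: [0.002, 0.657, 0.754, 0.002]
wrist_force: [10.1, 1.0, -8.8]
opening: 0.244
```

servo_tool:
  plan:
    - [[-0.001,-0.0001,0,0,-1],[-0.001,-0.0002,0,0,-1],[-0.001,-0.0001,0,0,-1]]

```text
time_s: 20.4
eef_pos: [0.587, 0.0947, 0.0452]
eef_rot: [0.003, 0.657, 0.754, 0.003]
wrist_force: [11.9, 0.9, -9.6]
opening: 0.244
```

servo_tool:
  plan:
    - [[-0.001,-0.0001,0,0,-1],[-0.001,-0.0002,0,0,-1],[-0.001,-0.0001,0,0,-1]]

```text
time_s: 20.7
eef_pos: [0.5817, 0.0944, 0.0449]
eef_rot: [0.001, 0.657, 0.754, 0.001]
wrist_force: [4.1, 2.4, -2.8]
opening: 0.241
```

```bash
python3 -c "
from h import *
a=st('s17.png'); track(a,'r17.png',guess=17)"
```

```text
t 20.7 fixt [52.8 86.6] z 44.9 yaw 1.708 F [4.3 1.8] -2.8
corners L,R [[7.0, 87.7], [20.2, -81.8]] yaw 4.45 cc 0.825
```

```bash
python3 -c "
from h import *
a=camera('scene'); track(a,guess=20); track(a,'r17.png',guess=22);shot('wrist','w17.png')"
```

```text
corners L,R [[6.0, 87.9], [20.5, -81.5]] yaw 4.89 cc 0.81
corners L,R [[6.0, 87.9], [20.5, -81.5]] yaw 4.89 cc 0.81
```

View pics/r17.png

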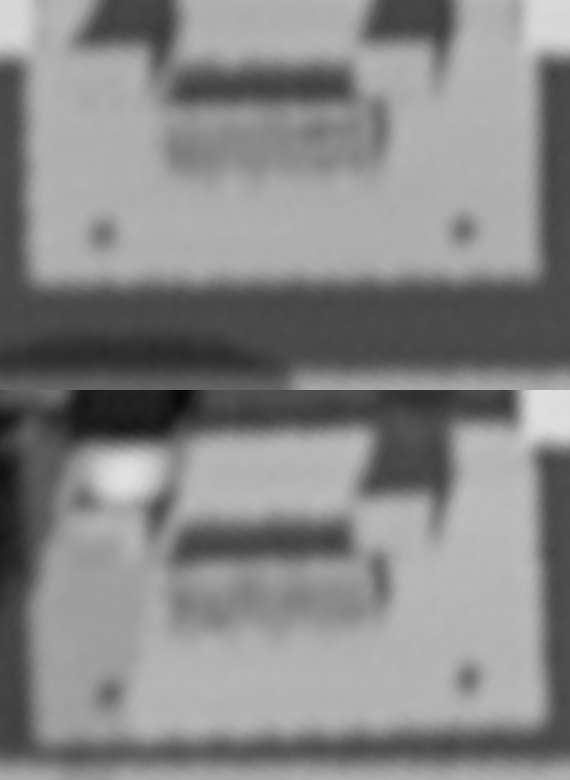

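View pics/w17.png

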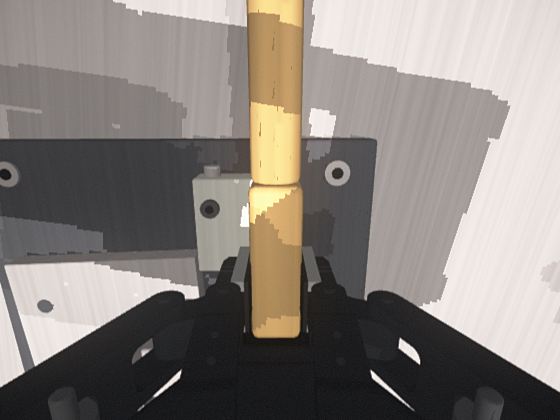

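View pics/s17.png

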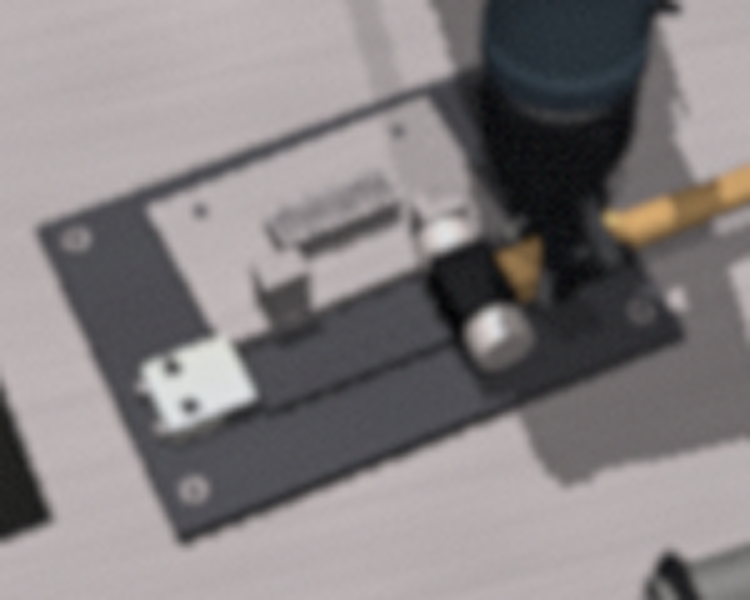

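Left corner is now clear. From the holes, L≈11.5, R≈18.2 and yaw ≈2.25°; the tracker itself was biased by the white mallet face. Next I'll push the outer part of the right lug.

servo_tool:
  plan:
    - [[0.0159,0.0022,0,0,-1],[0.0042,-0.0304,0,0,-1],[0.0055,-0.0396,0,0,-1],[0.004,-0.0291,0,0,-1],[-0.005,-0.0007,0,0,-1],[0,0,0,0,-1]]

```text
time_s: 21.45
eef_pos: [0.6033, -0.0037, 0.0435]
eef_rot: [-0.002, 0.658, 0.753, -0.001]
wrist_force: [-0.3, 0.1, -2.4]
opening: 0.242
```

```bash
cat >> h.py <<'E'
def holes(a,name=None):
    g=rect(a,a['img']); 
    if name: cv2.imwrite('pics/'+name,g)
E
python3 -c "
from h import *
a=st('s18.png'); holes(a,'r18.png'); shot('wrist','w18.png')"
```

```text
t 21.45 fixt [ 60.9 -13.5] z 43.5 yaw 1.706 F [-0.3  0.1] -2.4
```

View pics/w18.png

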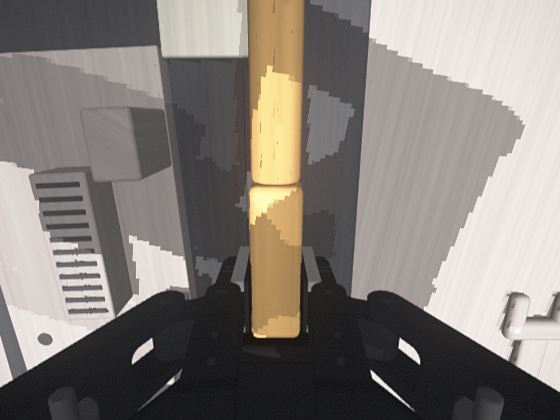

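View pics/s18.png

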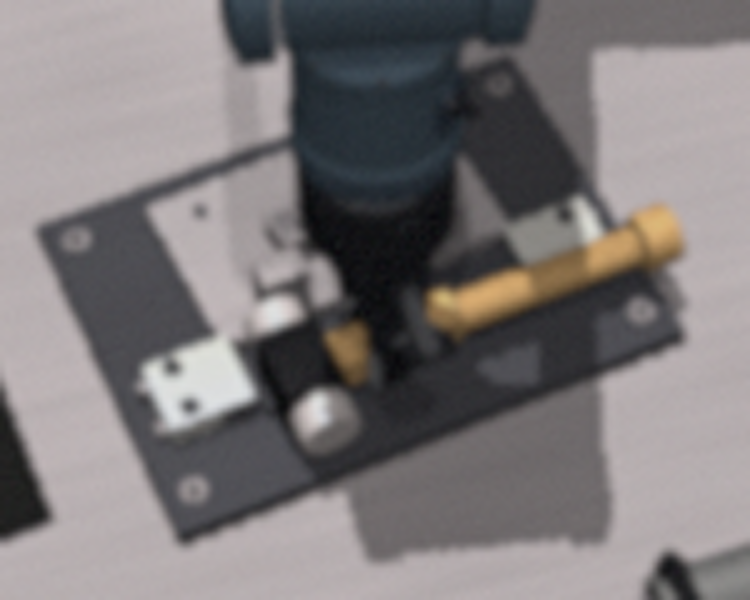

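```bash
cat >> h.py <<'E'
def wf(c,uv,z):
    X=atz(c,uv,z); return (rot(-F0[2])@(X[:2]-F0[:2])*1000).round(1)
E
python3 -c "
from h import *
c=camera('wrist')
p=wf(c,(158,45),.024);q=wf(c,(187,240),.024); print(p,q,np.degrees(np.arctan2(-(p-q)[0],(p-q)[1])), wf(c,(171,160),.06),wf(c,(165,110),.06), 'lip inner', wf(c,(163,57),.0285))"
```

```text
[11.7 86.6] [17.2 -3.1] 3.508726420554537 [24.8 42.2] [24.3 59.3] lip inner [14.9 81.2]
```

servo_tool:
  plan:
    - [[-0.001,-0.0001,0.002,0,-1],[-0.001,-0.0002,0,0,-1],[-0.001,-0.0001,0,0,-1],[-0.001,-0.0001,0,0,-1],[-0.001,-0.0001,0,0,-1]]

```text
time_s: 22.1
eef_pos: [0.6, -0.0038, 0.0463]
eef_rot: [-0.0, 0.657, 0.754, -0.0]
wrist_force: [0.1, -0.3, -1.3]
opening: 0.241
```

servo_tool:
  plan:
    - [[-0.001,-0.0001,0,0,-1],[-0.001,-0.0002,0,0,-1]]

```text
time_s: 22.3
eef_pos: [0.5986, -0.0041, 0.0464]
eef_rot: [0.0, 0.657, 0.754, 0.0]
wrist_force: [2.3, 0.7, -3.4]
opening: 0.243
```

```bash
python3 -c "
from h import *
a=st('s19.png'); shot('wrist','w19.png')"
```

```text
t 22.3 fixt [ 56.1 -13.3] z 46.4 yaw 1.708 F [2.3 0.4] -3.4
```

View pics/w19.png

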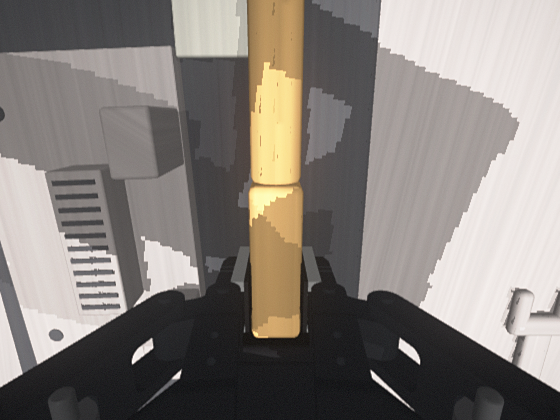

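servo_tool:
  plan:
    - [[-0.001,-0.0001,0,0,-1],[-0.001,-0.0002,0,0,-1]]

```text
time_s: 22.6
eef_pos: [0.5966, -0.0048, 0.0465]
eef_rot: [0.001, 0.657, 0.754, 0.0]
wrist_force: [3.2, -1.2, -4.1]
opening: 0.246
```

servo_tool:
  plan:
    - [[-0.001,-0.0001,0,0,-1]]

```text
time_s: 22.7
eef_pos: [0.5955, -0.0049, 0.0465]
eef_rot: [0.001, 0.657, 0.754, 0.0]
wrist_force: [3.1, -1.4, -3.6]
opening: 0.246
```

```bash
python3 -c "
from h import *
a=st('s20.png'); shot('wrist','w20.png')"
```

```text
t 22.7 fixt [ 52.9 -13.7] z 46.5 yaw 1.708 F [ 2.8 -1.8] -3.6
```

View pics/w20.png

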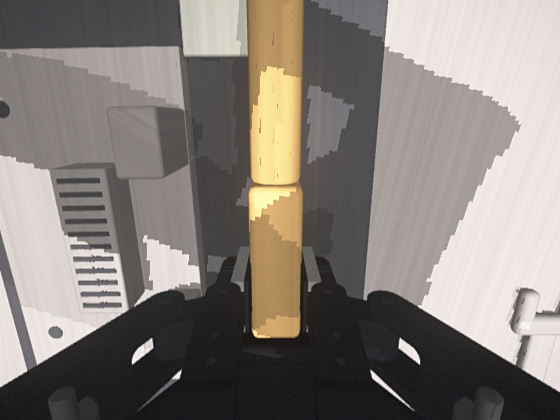

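View pics/s20.png

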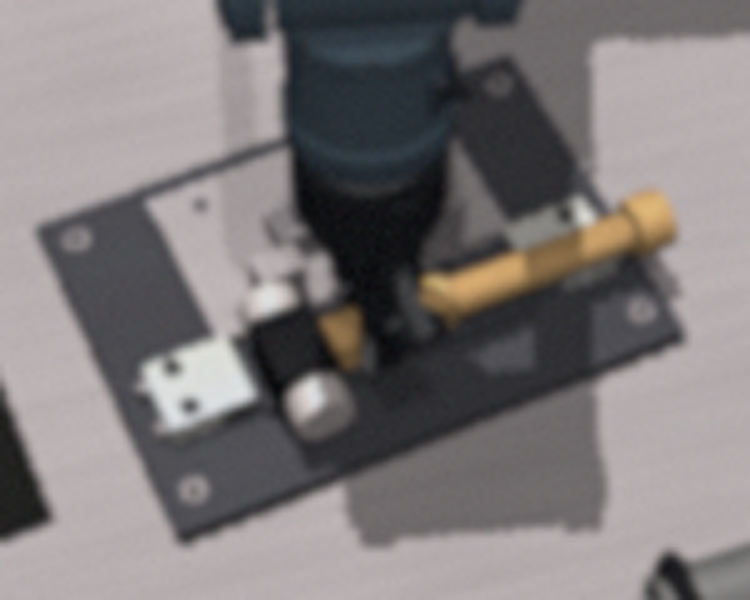

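```bash
python3 -c "
from h import *
c=camera('wrist'); cv2.imwrite('pics/w21z.png',cv2.resize(c['img'][20:320,0:260],None,fx=2,fy=2,interpolation=cv2.INTER_CUBIC))
a=camera('scene'); g=rect(a,a['img']); cv2.imwrite('pics/r21.png',g)"
```

```text
(no output)
```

View pics/w21z.png

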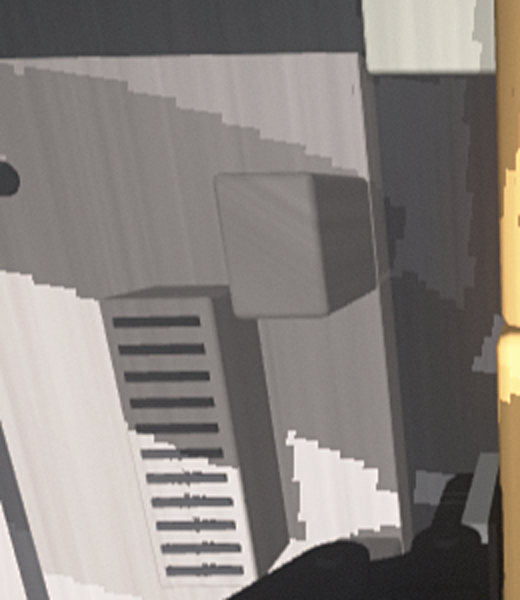

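View pics/r21.png

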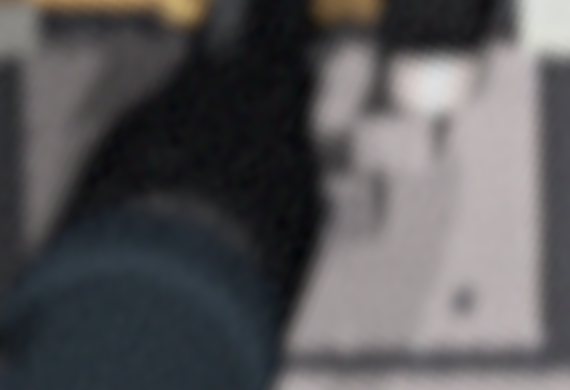

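```bash
python3 -c "
from h import *
c=camera('wrist')
z=lambda u,v:(u/2,20+v/2)
# plane pts in fixture mm
pts=[(z(363,53),(.05,.085,.024)),(z(313,175),(.05,.059,.06)),(z(325,318),(.05,.033,.06)),(z(216,174),(.032,.059,.06)),(z(236,316),(.032,.033,.06)),(z(105,300),(-.004,.035,.044)),(z(212,297),(.020,.035,.044))]
I,r=fit2d(c,pts,[.51,0,.15]); print(I,r.round(1).tolist()); print(rel(F0,I),foot(F0,I))
p=wf(c,z(363,53),.024);q=wf(c,z(399,500),.024); print(p,q,np.degrees(np.arctan2(-(p-q)[0],(p-q)[1])),'lip',wf(c,z(367,73),.0285))
"
```

```text
[ 0.50441159 -0.00387051  0.14807954] [[-0.7, -0.1], [1.5, -1.0], [3.5, 0.7], [-1.4, 0.1], [-0.2, 2.3], [-2.7, -0.9], [0.9, -0.1]]
(array([-37.16351288,  -0.1968608 ]), np.float64(0.6348106891947323)) ([[11.9, 85.4], [13.8, -84.6]], np.float64(0.63))
[12.2 85.3] [ 12.9 -22.4] 0.37239072342861435 lip [14.  80.6]
```

Both ends are now at about x = 12–13.5 mm and square to about 0.5°. A bit more on the right, then the left, for margin.

servo_tool:
  plan:
    - [[-0.001,-0.0001,0,0,-1],[-0.001,-0.0002,0,0,-1],[-0.001,-0.0001,0,0,-1],[-0.001,-0.0001,0,0,-1]]

```text
time_s: 23.35
eef_pos: [0.5914, -0.0052, 0.0465]
eef_rot: [0.0, 0.657, 0.754, 0.0]
wrist_force: [5.0, -1.5, -3.7]
opening: 0.241
```

servo_tool:
  plan:
    - [[0.0099,0.0014,0,0,-1],[-0.0042,0.0304,0,0,-1],[-0.0055,0.0396,0,0,-1],[-0.0038,0.0275,0,0,-1],[0,0,0,0,-1]]

```text
time_s: 23.85
eef_pos: [0.5853, 0.0977, 0.0453]
eef_rot: [-0.002, 0.656, 0.755, -0.001]
wrist_force: [-0.3, -0.8, -2.3]
opening: 0.244
```

```bash
python3 -c "
from h import *
a=st('s22.png'); cv2.imwrite('pics/r22.png',rect(a,a['img'])); track(a,guess=22)"
```

```text
t 23.85 fixt [56.9 89.4] z 45.3 yaw 1.711 F [-0.4 -0.8] -2.3
corners L,R [[7.2, 86.7], [9.6, -83.3]] yaw 0.81 cc 0.941
```

View pics/r22.png

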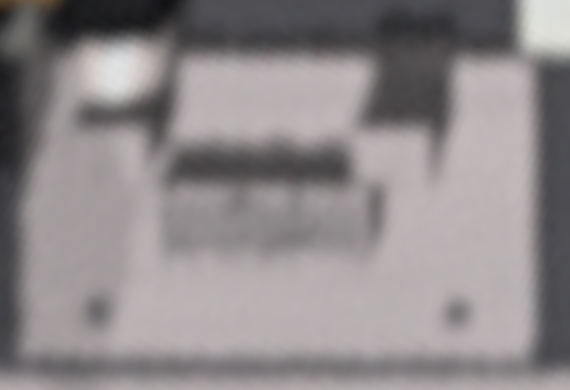

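servo_tool:
  plan:
    - [[-0.003,-0.0004,0,0,-1],[-0.003,-0.0004,0,0,-1],[-0.002,-0.0003,0,0,-1],[-0.001,-0.0001,0,0,-1],[-0.001,-0.0001,0,0,-1],[-0.001,-0.0001,0,0,-1]]

```text
time_s: 24.5
eef_pos: [0.5771, 0.0922, 0.0466]
eef_rot: [0.0, 0.657, 0.754, 0.001]
wrist_force: [3.1, 1.0, -4.9]
opening: 0.245
```

servo_tool:
  plan:
    - [[0.0149,0.0021,0,0,-1],[0.0109,0.0015,0.01,0,-1],[0,0,0.04,0,-1],[0,0,0.04,0,-1],[-0.007,0.012,0.01,0.135,-1]]

```text
time_s: 25.0
eef_pos: [0.5986, 0.1069, 0.1516]
eef_rot: [0.003, 0.605, 0.796, 0.002]
wrist_force: [0.8, -0.0, -2.5]
opening: 0.247
```

```bash
python3 -c "
from h import *
a=st('s23.png'); cv2.imwrite('pics/r23.png',rect(a,a['img'])); track(a,guess=26); c=shot('wrist','w23.png')"
```

```text
t 25.0 fixt [71.3 96.6] z 151.6 yaw 1.843 F [ 0.8 -0.1] -2.5
corners L,R [[6.7, 85.5], [9.0, -84.5]] yaw 0.78 cc 0.904
```

View pics/r23.png

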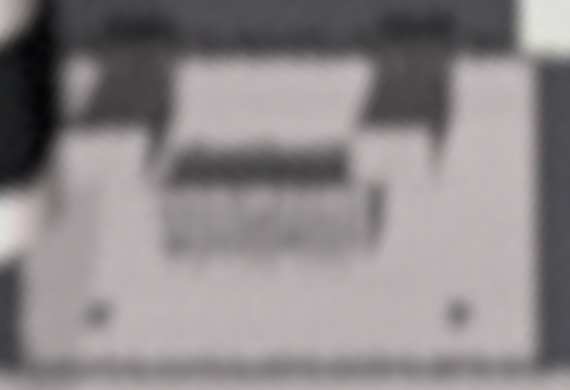

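View pics/s23.png

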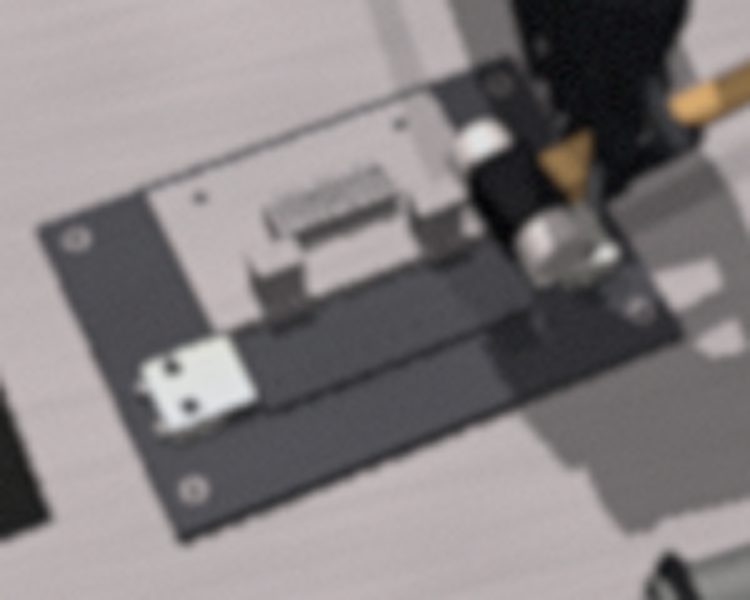

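Holes at (98,312) and (458,313) in the rectified view: left ≈8 mm and right ≈9 mm, both clear of 13 and nearly square. Now taking the mallet back to its place.

servo_tool:
  plan:
    - [[-0.0127,0.0178,0,0.1375,-1],[-0.0127,0.0178,0,0.1375,-1],[-0.0127,0.0178,0,0.1375,-1],[-0.0127,0.0178,0,0.1375,-1],[-0.0127,0.0178,0,0.1375,-1],[-0.0127,0.0178,0,0.1375,-1],[-0.0127,0.0178,-0.01,0.1375,-1],[-0.0127,0.0178,-0.01,0.1375,-1]]

```text
time_s: 25.9
eef_pos: [0.4923, 0.2504, 0.1246]
eef_rot: [-0.001, 0.098, 0.995, -0.001]
wrist_force: [-0.1, -0.1, -3.2]
opening: 0.244
```

servo_tool:
  plan:
    - [[-0.0127,0.0178,-0.01,0.1375,-1],[-0.0127,0.0178,-0.02,0.1375,-1],[0,0,-0.03,0,-1],[0,0,-0.025,0,-1],[0,0,-0.015,0,-1],[0,0,-0.004,0,-1],[0,0,0,0,-1]]

```text
time_s: 26.6
eef_pos: [0.4679, 0.2855, 0.0216]
eef_rot: [-0.001, -0.037, 0.999, -0.0]
wrist_force: [0.1, -0.4, -2.3]
opening: 0.243
```

```bash
python3 -c "
from h import *
st(); print(get_obs()['eef_pos']); c=shot('wrist','w24.png'); shot('scene','s24.png')"
```

```text
t 26.6 fixt [-33.8 291.5] z 21.6 yaw 3.216 F [ 0.  -0.4] -2.3
[0.4679452  0.28554181 0.02155887]
```

View pics/s24.png

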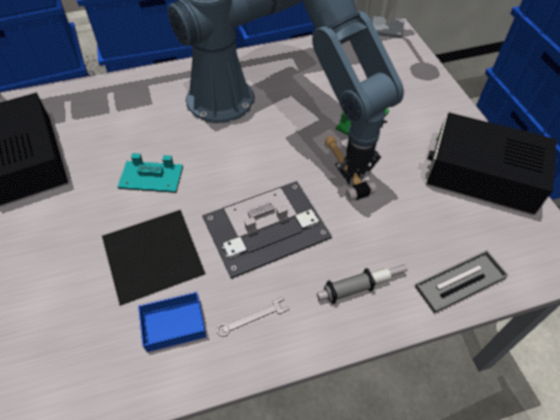

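Force is still just the mallet's weight. Lowering in small steps until it touches.

servo_tool:
  plan:
    - [[0,0,-0.001,0,-1],[0,0,-0.001,0,-1]]

```text
time_s: 26.9
eef_pos: [0.4692, 0.2863, 0.0214]
eef_rot: [0.001, -0.038, 0.999, 0.0]
wrist_force: [0.0, 0.2, -1.9]
opening: 0.247
```

servo_tool:
  plan:
    - [[0,0,-0.001,0,-1],[0,0,0,0,-1]]

```text
time_s: 27.1
eef_pos: [0.4684, 0.286, 0.0195]
eef_rot: [0.0, -0.038, 0.999, 0.0]
wrist_force: [0.4, -0.0, -2.0]
opening: 0.247
```

servo_tool:
  plan:
    - [[0,0,-0.001,0,-1],[0,0,0,0,-1]]

```text
time_s: 27.3
eef_pos: [0.4684, 0.2861, 0.019]
eef_rot: [0.0, -0.038, 0.999, -0.0]
wrist_force: [-2.3, -1.3, 5.5]
opening: 0.241
```

servo_tool:
  plan:
    - [[0,0,-0.001,0,-1],[0,0,0,0,-1]]

```text
time_s: 27.5
eef_pos: [0.4684, 0.2861, 0.0189]
eef_rot: [-0.0, -0.038, 0.999, -0.0]
wrist_force: [-6.9, -3.7, 15.1]
opening: 0.245
```

servo_tool:
  plan:
    - [[0,0,0.001,0,-1],[0,0,0,0,0],[0,0,0,0,1],[0,0,0,0,1],[0,0,0,0,1],[0,0,0,0,1],[0,0,0,0,1]]

```text
time_s: 28.2
eef_pos: [0.4683, 0.286, 0.0182]
eef_rot: [-0.0, -0.038, 0.999, -0.0]
wrist_force: [-0.0, 0.7, 0.7]
opening: 0.996
```

servo_tool:
  plan:
    - [[0,0,0.02,0,1],[0,0,0.04,0,1],[0,0,0.04,0,1],[0,0,0.05,0,1]]

```text
time_s: 28.6
eef_pos: [0.467, 0.2855, 0.1684]
eef_rot: [-0.002, -0.038, 0.999, -0.0]
wrist_force: [1.2, -0.5, -1.3]
opening: 1.0
```

```bash
python3 -c "
from h import *
st(); o=get_obs(); print(o['eef_pos'],o['opening'],o['q'].round(2)); c=shot('wrist','w25.png'); b=shot('top','t25.png'); a=shot('scene','s25.png')"
```

```text
t 28.6 fixt [-34.7 291.6] z 168.4 yaw 3.218 F [ 1.2 -0.6] -1.3
[0.46703969 0.28551032 0.16836428] 1.0001239164948412 [ 0.33  0.2   1.74 -0.    1.2  -1.32]
```

View pics/w25.png

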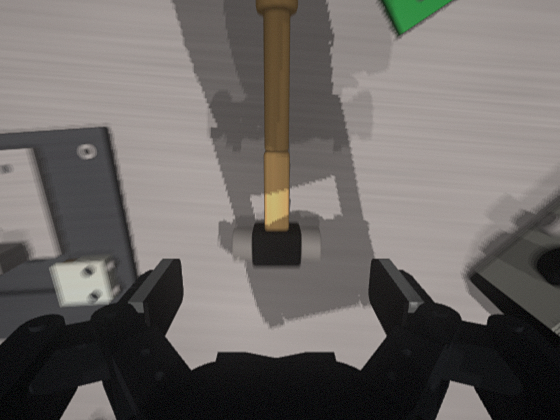

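View pics/t25.png

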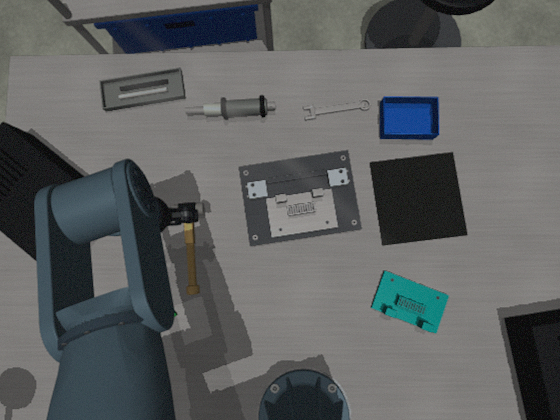

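Mallet lies flat at (190,240) in the top view and the insert's tail is clear of the lips. Moving over the insert.

servo_tool:
  plan:
    - [[0.0035,-0.026,0.003,-0.1375,0.2],[0.0035,-0.026,0.003,-0.1375,0.2],[0.0035,-0.026,0.003,-0.1375,0.2],[0.0035,-0.026,0.003,-0.1375,0.2],[0.0035,-0.026,0.003,-0.1375,0.2],[0.0035,-0.026,0.003,-0.1375,0.2],[0.0035,-0.026,0.003,-0.1375,0.2],[0.0035,-0.026,0.003,-0.1375,0.2]]

```text
time_s: 29.55
eef_pos: [0.4954, 0.077, 0.1909]
eef_rot: [-0.001, 0.492, 0.87, -0.001]
wrist_force: [-0.1, -1.1, -0.6]
opening: 0.602
```

servo_tool:
  plan:
    - [[0.0035,-0.026,0.003,-0.1375,0.2],[0.0035,-0.026,0.003,-0.1375,0.2],[0.0035,-0.026,0.003,-0.135,0.2],[0,0,0,0,0.2],[0,0,0,0,0.2]]

```text
time_s: 30.05
eef_pos: [0.5061, -0.0001, 0.2]
eef_rot: [-0.001, 0.657, 0.754, -0.0]
wrist_force: [0.3, -0.5, -0.3]
opening: 0.601
```

```bash
python3 -c "
from h import *
st(); o=get_obs(); print(o['eef_pos'],o['opening'],o['q'].round(2)); c=shot('wrist','w26.png')
for th in ['rail','insert','lug_left','lug_right']: print(th,[(u.round(1).tolist(),k,wf(c,u,.012 if th=='insert' else .024)) for u,k in pin(c,th,1)])
"
```

```text
t 30.05 fixt [-35.    3.3] z 200.0 yaw 1.708 F [ 0.2 -0.5] -0.3
[ 5.06111636e-01 -5.73365809e-05  2.00039080e-01] 0.6005381516169613 [-0.24  0.07  1.82  0.    1.25 -0.37]
rail [([278.3, 193.1], 0.77, array([-32.2,  -0.4]))]
insert [([269.1, 191.1], 0.74, array([-41.6,  -1.1]))]
lug_left [([310.4, 143.9], 0.9, array([-1.7, 47.8]))]
lug_right [([36.1, 332.1], 0.61, array([-307.7, -163.4]))]
```

View pics/w26.png

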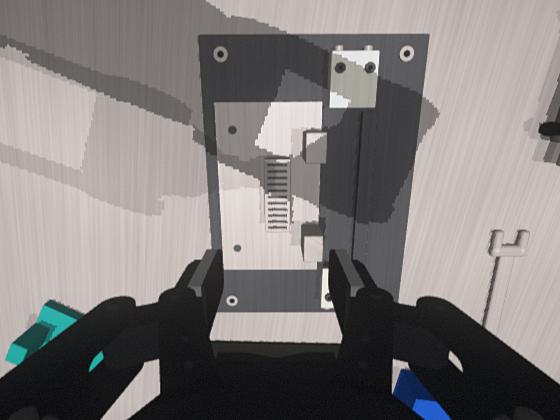

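```bash
python3 -c "
from h import *
c=camera('wrist'); cv2.imwrite('pics/w27z.png',cv2.resize(c['img'][85:285,195:345],None,fx=3,fy=3,interpolation=cv2.INTER_CUBIC))
pts=[((215,103),(-.05,.085,.024)),((323,101),(.05,.085,.024)),((223,270),(-.05,-.085,.024)),((327,129),(.05,.059,.06)),((327,162),(.05,.033,.06)),((323,233),(.05,-.033,.06)),((323,262),(.05,-.059,.06)),((265,157),(-.004,.035,.044)),((290,156),(.02,.035,.044)),((291,231),(.02,-.035,.044)),((266,231),(-.004,-.035,.044))]
I,r=fit2d(c,pts,[.5,-.005,.137]); print(I,r.round(1).tolist(),rel(F0,I),foot(F0,I)); print('rail',rot(I[2])@[.008,0]+I[:2])
"
```

```text
[ 0.50110534 -0.00137788  0.14799495] [[-0.9, -1.8], [-0.3, -0.8], [1.0, -1.5], [0.8, 2.0], [-0.3, 0.2], [1.1, 1.4], [0.1, -1.6], [-0.8, 1.0], [0.8, 1.8], [-0.5, -0.4], [-0.4, -0.2]] (array([-40.09835854,   2.72394919]), np.float64(0.629964113833095)) ([[9.0, 88.3], [10.8, -81.7]], np.float64(0.63))
rail [ 5.09017891e-01 -1.98238117e-04]
```

View pics/w27z.png

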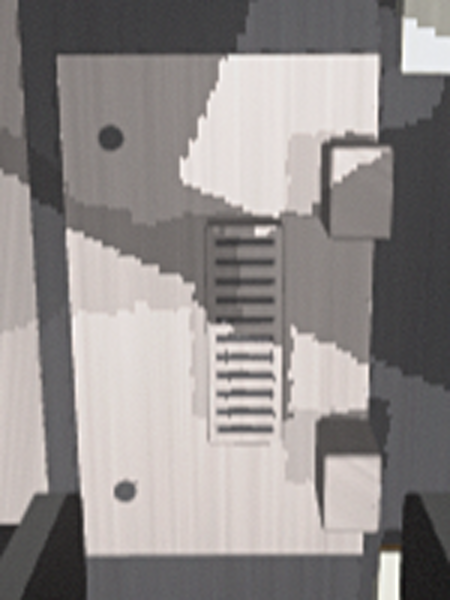

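servo_tool:
  plan:
    - [[0.0022,-0.0014,-0.03,0.003,0.2],[0,0,-0.035,0,0.2],[0,0,-0.03,0,0.2],[0,0,-0.025,0,0.2],[0,0,-0.01,0,0.2],[0,0,0,0,0.2]]

```text
time_s: 30.95
eef_pos: [0.5079, -0.0008, 0.0701]
eef_rot: [-0.001, 0.656, 0.755, -0.001]
wrist_force: [-0.3, 0.7, -0.4]
opening: 0.6
```

```bash
python3 -c "
from h import *
st(); c=shot('wrist','w28.png'); a=st('s28.png')"
```

```text
t 30.95 fixt [-33.3   2.4] z 70.1 yaw 1.712 F [-0.2  0.8] -0.4
t 31.0 fixt [-32.2   1.9] z 71.4 yaw 1.711 F [0.4 0. ] 0.5
```

View pics/w28.png

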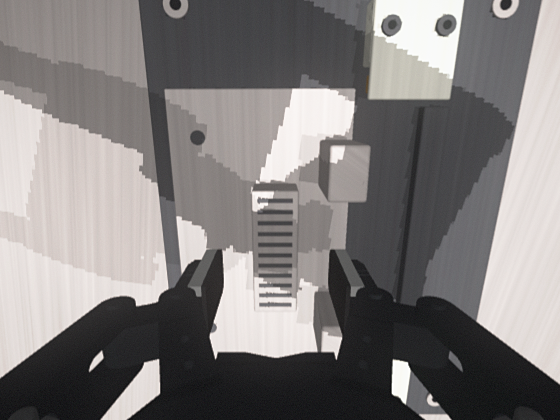

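View pics/s28.png

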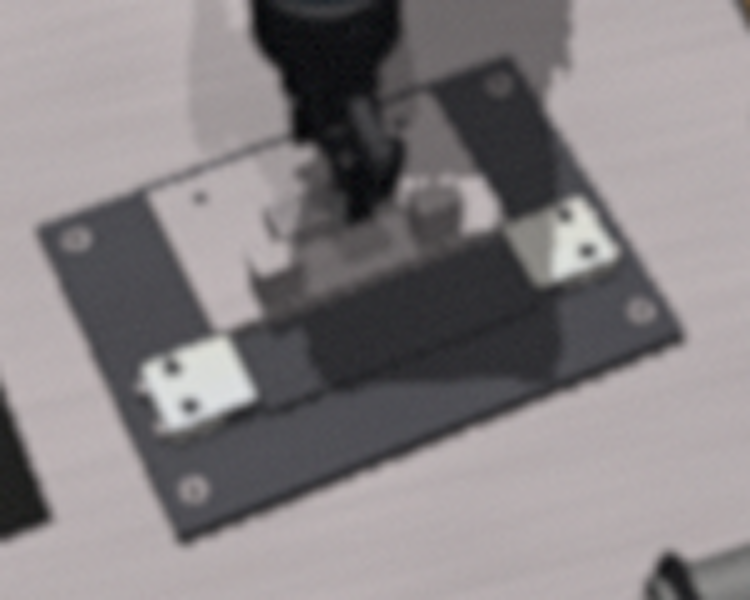

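Rail top (253–297, 185–312 px) is centred between the fingers (mid 276). Descending and gripping.

servo_tool:
  plan:
    - [[0,-0.001,-0.015,0,0.2],[0,0,-0.01,0,0.2],[0,0,-0.005,0,0.2],[0,0,0,0,0.2]]

```text
time_s: 31.45
eef_pos: [0.5088, -0.0023, 0.0411]
eef_rot: [-0.0, 0.656, 0.755, -0.0]
wrist_force: [-0.0, 0.1, -0.1]
opening: 0.6
```

servo_tool:
  plan:
    - [[0,0,0,0,-0.2],[0,0,0,0,-0.4],[0,0,0,0,-1],[0,0,0,0,-1],[0,0,0,0,-1],[0,0,0,0,-1]]

```text
time_s: 32.05
eef_pos: [0.5085, -0.0025, 0.0419]
eef_rot: [-0.0, 0.656, 0.755, -0.001]
wrist_force: [-4.3, -1.1, 5.5]
opening: 0.262
```

servo_tool:
  plan:
    - [[0,0,0.005,0,-1],[0,0,0.01,0,-1],[0,0,0.015,0,-1],[0,0,0,0,-1]]

```text
time_s: 32.45
eef_pos: [0.5104, -0.0026, 0.0731]
eef_rot: [0.002, 0.656, 0.755, 0.001]
wrist_force: [1.0, 0.3, -8.3]
opening: 0.264
```

```bash
python3 -c "
from h import *
a=st('s29.png'); c=shot('wrist','w29.png');print(get_obs()['opening'],get_obs()['torque'])
for n in ('mat',):
  b=shot('top')
  for p in (a,b): print([ (u,k,atz(p,u,0)) for u,k in pin(p,'mat',1)])
  for p in (a,b):
    r=trace(p,'mat')[0]; h=cv2.convexHull(np.argwhere(r['mask'])[:,::-1].astype(np.int32)); e=cv2.approxPolyDP(h,6,True)[:,0].astype(float); X=np.array([atz(p,q,.004)[:2] for q in e]); print(X.round(4).tolist(), X.mean(0))
"
```

```text
t 32.45 fixt [-31.1   0.2] z 73.1 yaw 1.711 F [1.  0.2] -8.3
0.26120622900958196 [-0.01822271 -0.00407272  0.05195954]
[(array([153.384, 257.082]), 0.82, array([ 0.54582091, -0.30219628,  0.        ]))]
[(array([422.128, 201.306]), 0.85, array([ 0.5265024 , -0.31755248,  0.        ]))]
[[0.5221, -0.0219], [0.5229, -0.0417], [0.4853, -0.0402], [0.4851, -0.0173]] [ 0.50383873 -0.03026933]
[[0.4404, -0.4232], [0.4173, -0.2086], [0.6289, -0.183], [0.6551, -0.3979]] [ 0.53544693 -0.30316024]
```

View pics/w29.png

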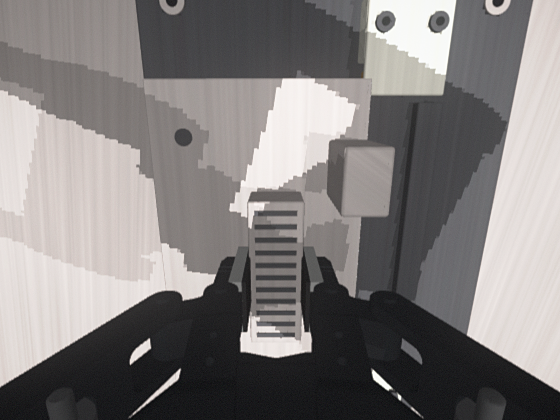

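View pics/s29.png

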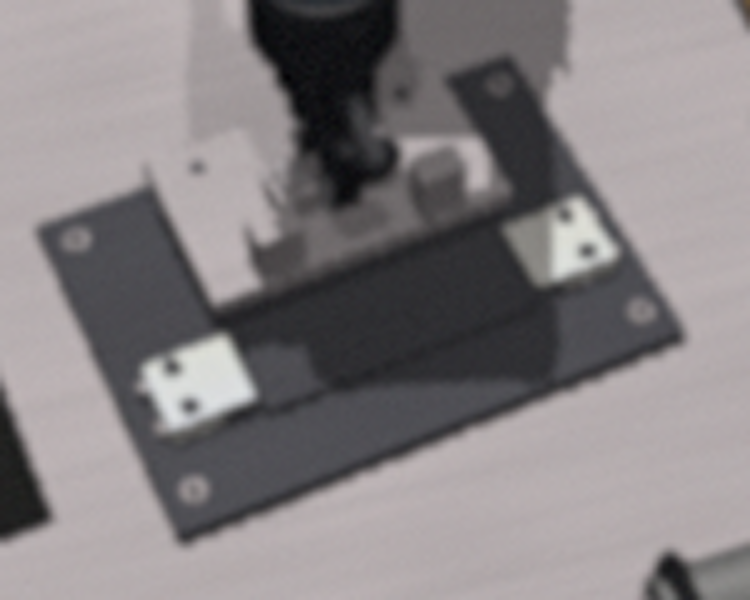

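Insert lifted (wrist force −8.3 N), hanging level. Mat centre ≈ (0.537, −0.304). Carrying it over.

servo_tool:
  plan:
    - [[0,0,0.02,0,-1],[0.0025,-0.0205,0.02,0,-1],[0.0036,-0.03,0.01,0,-1],[0.0036,-0.03,0,0,-1],[0.0036,-0.03,0,0,-1],[0.0036,-0.03,0,0,-1],[0.0036,-0.03,0,0,-1],[0.0036,-0.03,0,0,-1]]

```text
time_s: 33.6
eef_pos: [0.5327, -0.2039, 0.1205]
eef_rot: [-0.001, 0.656, 0.755, -0.0]
wrist_force: [0.2, -0.9, -8.0]
opening: 0.266
```

servo_tool:
  plan:
    - [[0.0036,-0.03,0,0,-1],[0.0036,-0.03,0,0,-1],[0.0025,-0.025,0,0,-1],[0.001,-0.015,-0.01,0,-1],[0,0,-0.01,0,-1],[0,0,0,0,-1]]

```text
time_s: 34.2
eef_pos: [0.5418, -0.3011, 0.0978]
eef_rot: [-0.003, 0.656, 0.755, 0.0]
wrist_force: [0.3, -0.4, -9.4]
opening: 0.268
```

```bash
python3 -c "
from h import *
st(); o=get_obs(); print(o['eef_pos'])
c=shot('wrist','w30.png'); b=shot('top','t30.png'); a=shot('scene','s30.png')"
```

```text
t 34.2 fixt [ -40.7 -299.7] z 97.8 yaw 1.71 F [ 0.2 -0.5] -9.4
[ 0.54182569 -0.30105747  0.09782778]
```

View pics/w30.png

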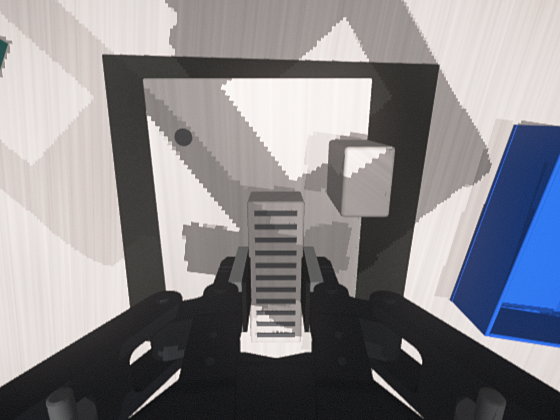

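View pics/s30.png

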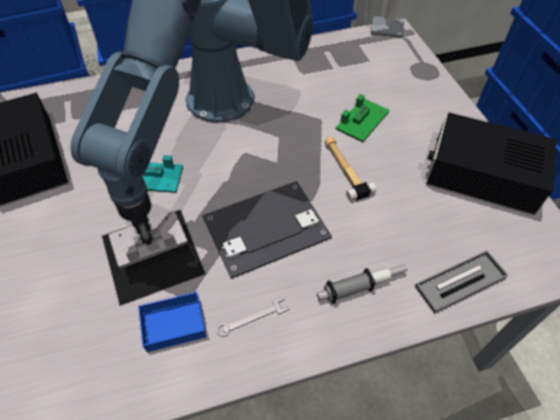

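```bash
python3 -c "
from h import *
c=camera('wrist')
p=atz(c,(103,55),.004)[:2]; q=atz(c,(439,66),.004)[:2]; d=q-p; th=np.arctan2(d[1],d[0]); print(p,q,np.linalg.norm(d),th)
print('centre',(p+q)/2+rot(th)@[0,-.11])
# insert in hand: foot left corners at z approx
z=get_obs()['eef_pos'][2]-.0412+.024
f=atz(c,(143,78),z)[:2]; g=atz(c,(371,79),z)[:2]; print(f,g,np.linalg.norm(g-f)); t=np.arctan2(*(g-f)[::-1]); print(t,'insert centre',(f+g)/2+rot(t)@[0,-.085])
"
```

```text
[ 0.41670727 -0.21012203] [ 0.636441   -0.18568949] 0.2210879011478272 0.11073671844006658
centre [ 0.53873029 -0.30723201]
[ 0.4754527  -0.22483477] [ 0.57278782 -0.21143706] 0.09825285496293906
0.13678564551779915 insert centre [ 0.53571082 -0.30234196]
```

servo_tool:
  plan:
    - [[0.0025,-0.0035,-0.015,-0.02,-1],[0,0,-0.02,0,-1],[0,0,-0.012,0,-1],[0,0,-0.007,0,-1],[0,0,-0.003,0,-1],[0,0,0,0,-1]]

```text
time_s: 35.0
eef_pos: [0.5463, -0.3063, 0.044]
eef_rot: [-0.0, 0.663, 0.748, -0.0]
wrist_force: [-1.3, 0.5, -7.1]
opening: 0.262
```

servo_tool:
  plan:
    - [[0,0,-0.002,0,-1],[0,0,-0.001,0,-1]]

```text
time_s: 35.2
eef_pos: [0.5468, -0.3068, 0.042]
eef_rot: [0.001, 0.663, 0.748, 0.0]
wrist_force: [-0.7, -0.2, -8.7]
opening: 0.266
```

servo_tool:
  plan:
    - [[0,0,-0.001,0,-1],[0,0,-0.001,0,-1]]

```text
time_s: 35.4
eef_pos: [0.5465, -0.3065, 0.0396]
eef_rot: [0.0, 0.663, 0.748, 0.0]
wrist_force: [0.8, 0.3, -8.1]
opening: 0.264
```

servo_tool:
  plan:
    - [[0,0,-0.001,0,-1],[0,0,-0.001,0,-1],[0,0,-0.001,0,-1],[0,0,0,0,-1]]

```text
time_s: 35.8
eef_pos: [0.5462, -0.3063, 0.0361]
eef_rot: [-0.0, 0.663, 0.748, -0.0]
wrist_force: [0.2, -0.1, -8.9]
opening: 0.263
```

servo_tool:
  plan:
    - [[0,0,-0.001,0,-1],[0,0,-0.001,0,-1],[0,0,0,0,-1]]

```text
time_s: 36.1
eef_pos: [0.5462, -0.3063, 0.0342]
eef_rot: [-0.0, 0.663, 0.748, 0.0]
wrist_force: [0.2, 0.1, -8.5]
opening: 0.262
```

servo_tool:
  plan:
    - [[0,0,-0.001,0,-1],[0,0,0,0,-1]]

```text
time_s: 36.3
eef_pos: [0.5463, -0.3064, 0.034]
eef_rot: [-0.0, 0.663, 0.748, -0.0]
wrist_force: [-3.1, 2.0, -1.4]
opening: 0.262
```

Touching down. Releasing.

servo_tool:
  plan:
    - [[0,0,-0.0005,0,-1],[0,0,0,0,-0.3],[0,0,0,0,0],[0,0,0,0,0.2],[0,0,0,0,0.2],[0,0,0,0,0.2]]

```text
time_s: 36.9
eef_pos: [0.5465, -0.3066, 0.0329]
eef_rot: [0.0, 0.663, 0.748, 0.0]
wrist_force: [-0.2, 0.1, 0.3]
opening: 0.6
```

servo_tool:
  plan:
    - [[0,0,0.01,0,0.2],[0,0,0.03,0,0.2],[0,0,0.04,0,0.2],[0,0,0.05,0,0.2],[-0.02,0.03,0.03,0,0.2],[-0.02,0.04,0,0,0.2],[0,0,0,0,0.2]]

```text
time_s: 37.6
eef_pos: [0.5042, -0.2321, 0.1937]
eef_rot: [-0.001, 0.663, 0.749, 0.0]
wrist_force: [-0.1, -0.4, -1.0]
opening: 0.602
```

```bash
python3 -c "
from h import *
st(); c=shot('wrist','w32.png'); b=shot('top','t32.png'); a=shot('scene','s32.png')
for p in(c,b,a):
  print([(u,k,atz(p,u,.004)[:2]) for u,k in pin(p,'insert',3)],[(u,k,atz(p,u,0.)[:2]) for u,k in pin(p,'mat',1)])"
```

```text
t 37.6 fixt [ -68.5 -226.3] z 193.7 yaw 1.693 F [-0.2 -0.4] -1.0
[(array([ 52.808, 197.694]), 0.97, array([ 0.27493217, -0.27223481]))] []
[(array([419.328, 195.888]), 0.94, array([ 0.54023969, -0.30966916])), (array([139.384, 316.302]), 0.83, array([0.24141346, 0.4109887 ])), (array([401.576, 180.894]), 0.36, array([ 0.58022285, -0.265758  ]))] [(array([383.208, 181.02 ]), 0.68, array([ 0.58126058, -0.21918029]))]
[(array([152.208, 253.092]), 0.96, array([ 0.53556552, -0.30292532])), (array([150.92 , 178.416]), 0.77, array([ 0.28325152, -0.26941783])), (array([253.176, 318.99 ]), 0.72, array([ 0.78647112, -0.09996785]))] []
```

View pics/w32.png

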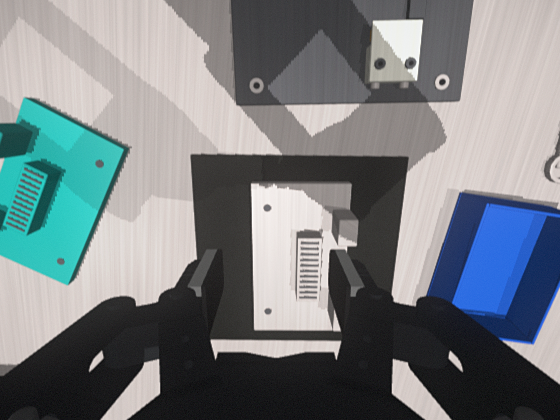

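View pics/s32.png

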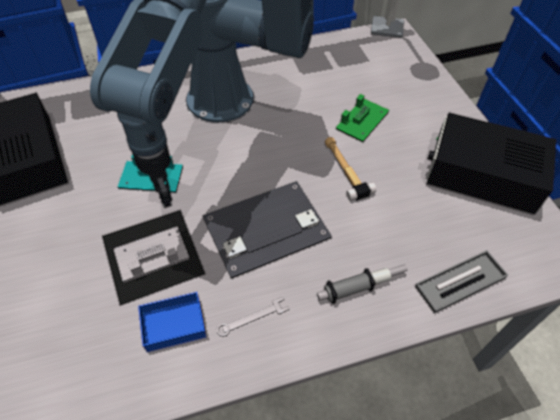

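Insert sits upright on the mat: foot corners (251,183), (351,183), (254,331) against mat corners (191,155), (408,157).

```bash
python3 -c "
from h import *
c=camera('wrist')
A=[atz(c,u,.016)[:2] for u in((251,183),(351,183),(254,331))]; print('insert centre',(A[1]+A[2])/2)
p=atz(c,(191,155),.004)[:2];q=atz(c,(408,157),.004)[:2];d=q-p;th=np.arctan2(d[1],d[0]);print('mat',(p+q)/2+rot(th)@[0,-.11],th,np.linalg.norm(d))
a=camera('scene')
i=a['img'][200:310,90:220]; cv2.imwrite('pics/s33.png',cv2.resize(i,None,fx=5,fy=5,interpolation=cv2.INTER_CUBIC))
"
```

```text
insert centre [ 0.54101115 -0.31284834]
mat [ 0.53898939 -0.31230408] 0.11033404327251974 0.2173790840081771
```

View pics/s33.png

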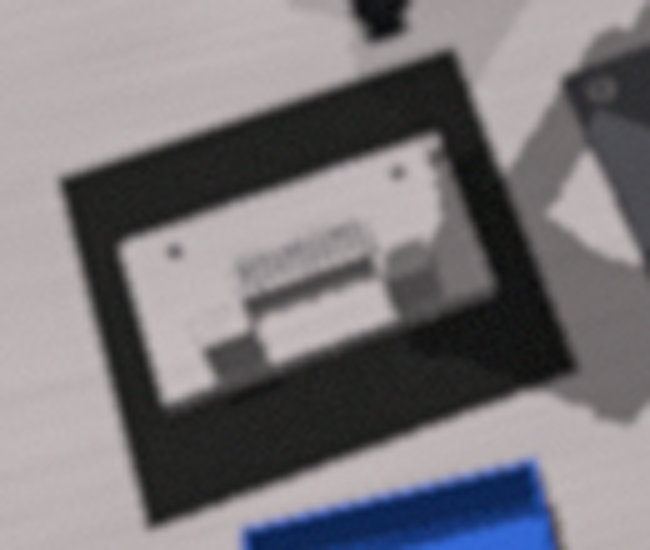

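The insert is centred to about 2 mm and flat on the mat. The mallet is back on the bench and the gripper is clear of everything, so I'm handing in.

```bash
python3 -c "
from bench import *
print(hand_in())"
```

```text
the job is handed in; nothing more can be done
None
```

The insert is out of the fixture and sits upright in the middle of the rubber mat. I handed the job in at about 37.7 s of the 72 s allowed; no verdict was reported.

**Tapping:** I tapped the rear of the lugs with the mallet, left and right in turn. The highest force I read during a tap was 15.8 N along the push, about 19 N with the vertical part included. Forces were only read at the end of each move, so a short peak in between could have been missed.

**Squareness:** the insert stayed within about 2.3° of square while it was stuck. The image tracker once reported 4.5–4.9°, right after the left end let go. The bright mallet face in view was upsetting it: the two holes on the foot put it at about 2.25°. The rear edge gave 3.5° in the next wrist picture and about 0.4° in a later one.

**Clearing the gibs:** the rear corners ended at about x = 7 to 11 mm, below the 13 mm limit. The last scene-camera fits gave about 7 mm left and 9 mm right. The wrist view before gripping gave 9.0 mm and 10.8 mm.

**Mallet:** I laid it back about 4 mm from where it started. The bench contact read about 15 N before I let go.

**Insert on the mat:** it was lifted by the rail and lowered until the force showed it was touching. In the last wrist picture it is about 2 mm from the mat's centre, and it looks flat and upright. The scene and top views gave centres a few millimetres apart, within what I would expect from the calibration.

**Other tools:** the welder, spanner, tub and the green and turquoise plates were not touched, and the gripper was clear of everything at the end.

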